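# Stand the drained round-bottomed vase in its ring

### The job

The blue bud vase is draining mouth-down on the lime tray. Lay it on its side on the ribbed end of the tray and let go, then take it again the other way and stand it upright, mouth up, with its round bottom in the empty wooden ring. Handle it gently and leave everything else where it is.

Things in the scene. Friction and masses are not known exactly. Their poses are not given: they have to be found in the camera images.
- vase_mid (a point): Blue glazed bud vase, rigid, loose, 0.1 to 0.17 kg, 88 mm long with a straight cylindrical waist 54 mm across. This point is on its axis half-way, 44 mm from either end; z points along the vase from the round bottom to the mouth: down at the start, up at the end. Best grip: across the waist, a few mm from this point towards the bottom.
- vase_mouth (a point): Centre of the blue vase's mouth, 44 mm from its middle: flat lip 34 mm across, 4 mm thick; then the neck, 28 mm across; then the shoulder, widening from 22 to 34 mm from the mouth to the waist, a cream band near it.
- vase_bottom (a point): Lowest point of the blue vase's round bottom, a half-ball of radius 27 mm that meets the waist 27 mm from this point; the waist ends 54 mm from it. Heavy bottom: the centre of mass is on the axis about 30 to 40 mm from this point. In a ring the vase does not right itself: friction keeps it at the lean at which it is let go.
- tray: Lime hard silicone drying tray, fixed, 170 mm (its x) by 320 mm (its y), origin at the centre of its underside. Floor 4 mm thick, low rim 9 mm high. The half towards its -y is flat: the vase starts there, mouth-down on the floor. The half towards its +y is ribbed.
- ribs (a point): Centre of the tray's ribbed end, at rib-top height, 9 mm above the table, 75 mm to +y of the tray's origin; axes as the tray's. Six ribs run along y for 70 mm either way, 6 mm wide, 24 mm apart, at x = -60 to 60 mm. A vase lying along them settles in a groove between two (one is at x = 0), does not roll, and has its axis 34.5 mm above the table.
- ring: Empty wooden ring support, dark, fixed: a short round cup 72 mm across, 30 mm high, on a foot disc 84 mm across; mouth 40 mm across. Origin at the centre of its underside, z up. The vase's round bottom rests on the rim of the mouth, clear of the cup's floor; stood upright in it, the vase's middle is 65 mm above the ring's underside.
- ring_taken: The other, same wooden ring support, fixed, taken by the terracotta-coloured vase. Origin at the centre of its underside.
- sister_mid (a point): Terracotta-coloured vase of the same shape and size that already stands upright in the other ring, loose: not to be disturbed. Point half-way up on its axis, z up.
- tumbler: Stubby clear glass tumbler, 76 mm across, 75 mm high, standing loose. Origin at the centre of its underside.
- opener: Chrome bottle opener lying flat, 115 mm long, 7 mm thick, loose. Origin near the neck between handle (towards -x) and loop.
- tub: Closed white plastic tub, 116 by 156 mm, 76 mm high, loose. Origin at the centre of its underside. (Not listed: a fixed rack of dividers 100 mm high at the far edge, beyond x = 0.74 m, and a planter and a caddy at the sides, |y| over 0.58 m.)
- bottle: Green plastic bottle with a white cap, 64 mm across, 170 mm high, loose. Origin at the centre of its underside.

How it is judged:
By the outcome, as a careful person would: the job done as asked, in the order asked, and still so for the second after the job is handed in, with the robot touching nothing.
It also fails if it takes over 69 s, if anything falls off the work surface, if the arm or the gripper's body presses on something with over 40 N, if the wrist force passes 120 N, or if a joint passes its speed limit or range.

### The arm

A 7-joint arm with a two-finger parallel gripper is mounted at the origin on the work surface. World frame = base frame: x ahead of the robot, y to its left, z up, the work surface at z = 0. Lengths are in m, angles in rad, forces in N, time in s.
With the tool pointing down it reaches from about 0.35 to 0.9 m from the base axis. Payload 8.1 kg.
Tool frame: the origin (TCP) lies at the centre of the arm's flange, where the gripper is bolted on; the fingertips stand 178 mm ahead of it and the grasp point (between the pads) lies 159 mm ahead of it; z points along the fingers, y is the direction in which the jaws open and shut (so a half turn about z gives the same grasp; the last joint's range is limited). The gripper opens to 92 mm and grips with 3 to 60 N. Pads are 19 mm wide; open, the fingers measure 130 mm over their backs; the gripper's body (75 mm by 190 mm) begins 47 mm behind the grasp point.
Start: joints at [-1.418, 0.434, 0.025, 1.573, -0.012, 1.134, -0.075], TCP at [0.158, 0.605, 0.405] pointing down, gripper open.
Joint ranges: [-2.62, 2.62], [-0.44, 2.09], [-1.27, 1.32], [0.08, 2.57], [-1.32, 4.46], [0.12, 2], [-2.74, 2.74]. Speed limits (rad/s): [2.22, 2.22, 3.01, 3.01, 3.14, 3.14, 3.14].

### API

Orientations are given as a rotation vector (axis times angle).
In Python, from cell import arm, get_image, camera_model gives the robot as it stands. The module is installed in compiled form; this text tells all that it offers.
- The arm moves only by the shell command python3 -m pendant 'ROWS' [FORCE]. ROWS is JSON, a list that holds one entry, the list of rows, each a list of 7 numbers: the shift along the tool's x, y, z in mm, then the turn, a rotation vector about the tool's x, y, z in rad, then the closure, from -1 (fully open) to 1 (shut). In form: [[[x, y, z, rx, ry, rz, hand], ...]]. A call has 1 to 20 rows; each row is the pose to reach, as a shift and turn from the pose commanded when the call began, along the tool's axes at that moment; what a row does not reach only later rows make up. A row lasts 1/8 s, in which the tool goes at most 62.5 mm and 10.7 degrees, less where a joint would pass 70% of its speed; a pose out of reach is approached as far as the arm can. A call with a gripper value outside its range is refused whole. The fingers move at their own pace and stop on an object; FORCE is the grip in N (left out, the last holds). Time passes only in rows, so rows that repeat a pose let the fingers close. It gives the time, the measured TCP pose, the force and the opening at its end, in the units of the state.
- arm.observe(): the state, without advancing time (a new reading comes with each control period).
- get_image(name): name is "side" or "top" or "wrist"; returns the picture (480x640x3 uint8, red, green, blue); there is no depth.
- camera_model(name): a dict with "fx", "fy", "cx", "cy" (pixels), "position" and "orientation" of the camera in the world; the wrist camera has in their place "T_tool_cam" (4x4, takes a point from camera to tool coordinates, whose origin is the TCP and whose axes are the flange's). Camera axes: x right, y down, z forward; pixel columns grow to the right and rows downward; lengths in m; the calibration is good to about 2 mm. A picture is of the moment at which its call begins: read the wrist's pose just before it. camera_model takes no time and is no camera call.
- arm.sign_off(): hands the job in, once; it reports no verdict.
The state is a dict: "clock": time; "joints": joint angles; "dq": joint speeds; "joint_efforts": joint torques, N m; "position": TCP position; "ee_rot": TCP orientation; "force": force on the tool from outside, world axes, zero at the start; "ft_torque": the same for the moment, N m; "width": opening from 0.0 (shut) to 1.0 (fully open).
Only numpy, scipy, OpenCV 4.12 (cv2) and the standard library are available. Lean on these libraries where they do the work, as an engineer would, in place of code of your own. Each camera call takes 0.05 s, during which the arm holds its last target.

## Working session

There is one attempt and no reset: what is moved stays moved. The work goes in short steps, Python scripts to look and compute and a shell command to move; the robot and the scene stay as the last step left them, time stands still between calls to the robot, and variables do not carry over. Pictures are saved under pics/ and viewed, and the job is handed in when it is done.

```bash
mkdir -p pics; ls; cat > h.py <<'E'
import numpy as np, cv2
from scipy.spatial.transform import Rotation as R
from cell import arm, get_image, camera_model
def cam(name, st=None):
    m=camera_model(name)
    K=np.array([[m['fx'],0,m['cx']],[0,m['fy'],m['cy']],[0,0,1]])
    if 'T_tool_cam' in m:
        T=np.array(m['T_tool_cam']); Rt=R.from_rotvec(st['ee_rot']).as_matrix()
        return K,Rt@T[:3,:3],np.array(st['position'])+Rt@T[:3,3]
    o=np.array(m['orientation'])
    Rm=R.from_rotvec(o).as_matrix() if o.shape==(3,) else (o if o.shape==(3,3) else R.from_quat(o).as_matrix())
    return K,Rm,np.array(m['position'])
def ray_z(c,uv,z):
    K,Rm,p=c; d=Rm@np.linalg.inv(K)@np.array([uv[0],uv[1],1.]); return p+d*(z-p[2])/d[2]
def proj(c,P):
    K,Rm,p=c; q=K@(Rm.T@(np.array(P)-p)); return q[:2]/q[2]
E
python3 - <<'E'
from h import *
st=arm.observe(); print(st)
for n in('side','top','wrist'):
    print(n,camera_model(n))
    cv2.imwrite(f'pics/{n}0.png',get_image(n)[:,:,::-1])
E
```

```text
pics
{'clock': 0.0, 'joints': array([-1.41760583,  0.4352154 ,  0.024974  ,  1.57408439, -0.01158754,
        1.13397522, -0.0751125 ]), 'dq': array([ 0.00070807,  0.00048656, -0.00136827,  0.00096629, -0.00175554,
        0.00060628,  0.00040002]), 'joint_efforts': array([-3.96645055e-05, -6.67850804e+01,  9.85117704e-01, -3.14462471e+01,
       -6.05774671e-02,  4.26743086e-02,  1.85640206e-04]), 'position': array([0.15810756, 0.60443905, 0.40395439]), 'ee_rot': array([-4.00815704e-01, -3.11587287e+00,  2.41415951e-03]), 'force': array([ 0.13843932,  0.1344762 , -0.03930118]), 'ft_torque': array([ 0.02702448, -0.00997387,  0.05221074]), 'width': 0.9966675775572142}
side {'fx': 600.9176899301867, 'fy': 600.9176899301867, 'cx': 320.60287349855236, 'cy': 242.31170689087344, 'position': array([ 0.27466085, -0.92056137,  1.14039578]), 'orientation': array([-2.38649602,  0.29140013, -0.10055462])}
top {'fx': 492.1398761324137, 'fy': 492.1398761324137, 'cx': 323.4086695760359, 'cy': 239.74222557157694, 'position': array([0.28164825, 0.01102917, 1.16935813]), 'orientation': array([-2.10338332,  2.106673  , -0.23634097])}
wrist {'fx': 390.4173028077391, 'fy': 390.4173028077391, 'cx': 319.6805099455211, 'cy': 232.78917438384426, 'T_tool_cam': array([[-3.48043726e-05, -9.67113719e-01, -2.54344359e-01,
         6.80544717e-02],
       [ 9.99999659e-01,  1.76077903e-04, -8.06354495e-04,
        -2.56116001e-05],
       [ 8.24620916e-04, -2.54344300e-01,  9.67113384e-01,
         1.96861230e-02],
       [ 0.00000000e+00,  0.00000000e+00,  0.00000000e+00,
         1.00000000e+00]])}
```

View pics/side0.png

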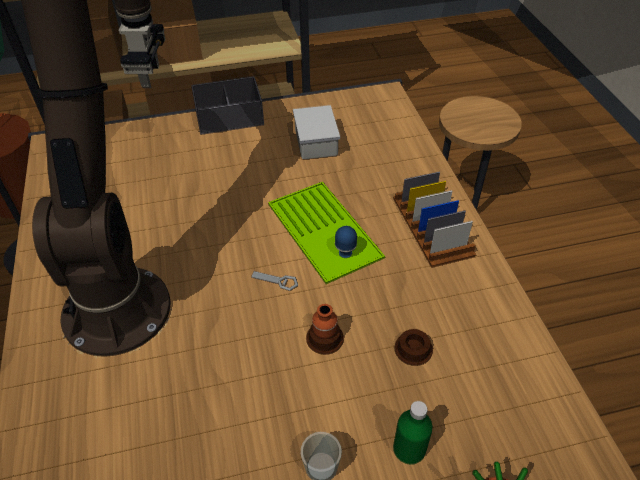

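View pics/top0.png

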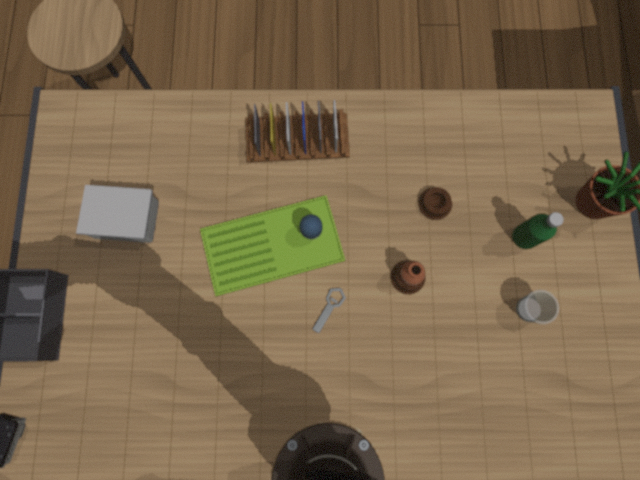

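View pics/wrist0.png

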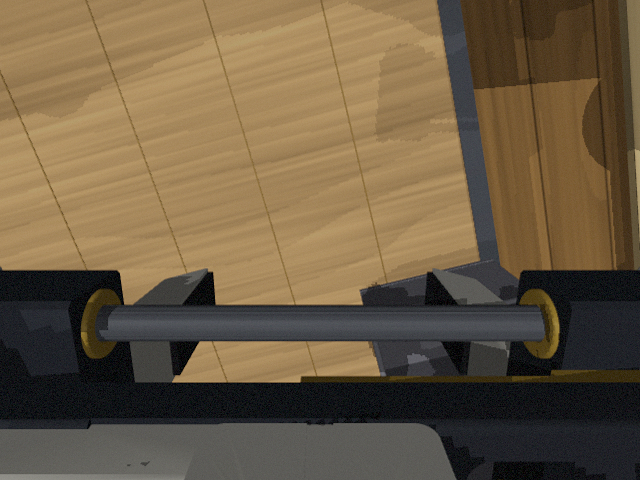

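The side and top views show the vase near (311,227) in top and (346,240) in side. The empty ring is at (435,203) and (413,346). The sister vase is at (408,275), and the tray is clear. I'll enlarge these.

```bash
python3 - <<'E'
from h import *
t=cv2.imread('pics/top0.png'); s=cv2.imread('pics/side0.png')
cv2.imwrite('pics/c1.png',cv2.resize(t[190:300,195:350],None,fx=5,fy=5,interpolation=cv2.INTER_CUBIC))
cv2.imwrite('pics/c2.png',cv2.resize(t[175:300,380:480],None,fx=4.5,fy=4.5,interpolation=cv2.INTER_CUBIC))
cv2.imwrite('pics/c3.png',cv2.resize(s[175:290,260:390],None,fx=5,fy=5,interpolation=cv2.INTER_CUBIC))
cv2.imwrite('pics/c4.png',cv2.resize(s[295:370,300:440],None,fx=5,fy=5,interpolation=cv2.INTER_CUBIC))
E
```

```text
(no output)
```

View pics/c1.png

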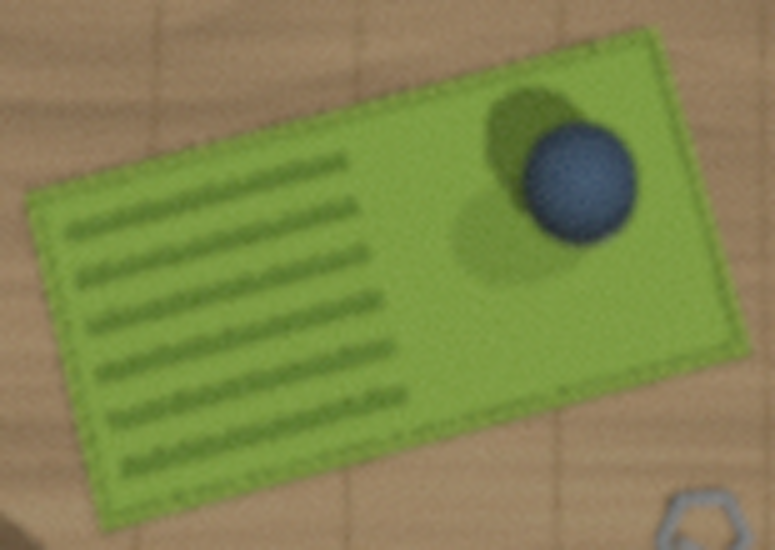

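View pics/c2.png

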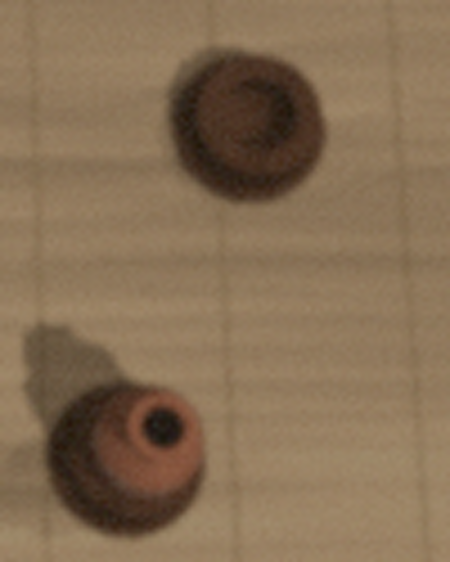

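View pics/c3.png

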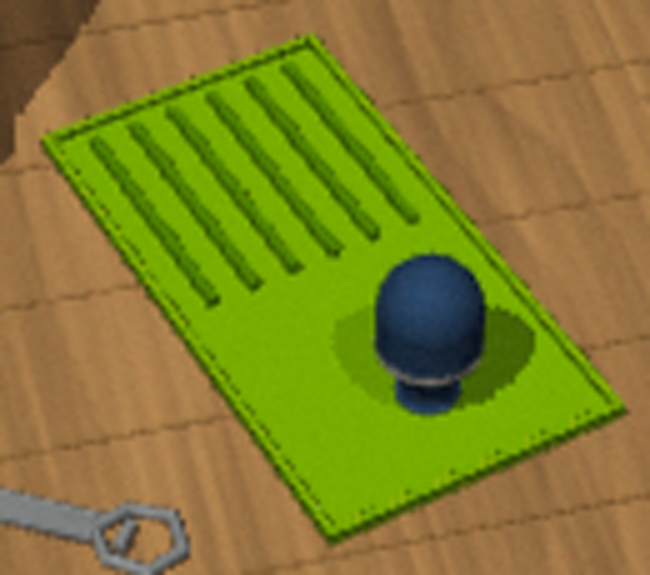

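View pics/c4.png

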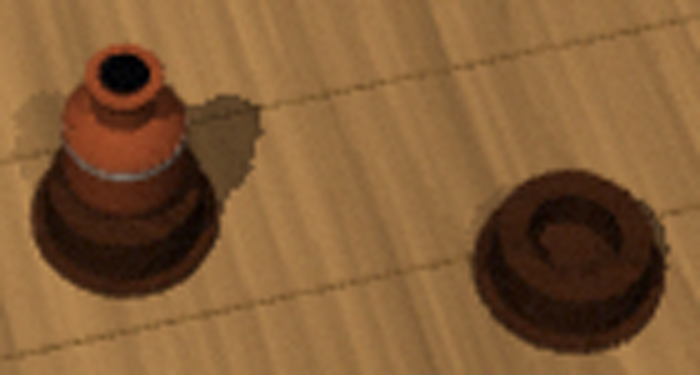

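```bash
cat >> h.py <<'E'
def cr(u,v,f,ox,oy): return np.array([(u+.5)/f-.5+ox,(v+.5)/f-.5+oy])
def tri(c1,u1,c2,u2):
    A=[];b=[]
    for c,u in((c1,u1),(c2,u2)):
        K,Rm,p=c; d=Rm@np.linalg.inv(K)@np.array([u[0],u[1],1.]); d/=np.linalg.norm(d)
        M=np.eye(3)-np.outer(d,d); A.append(M); b.append(M@p)
    return np.linalg.lstsq(np.vstack(A),np.hstack(b),rcond=None)[0]
E
python3 - <<'E'
from h import *
T=cam('top');S=cam('side')
tc=[ray_z(T,cr(u,v,5,195,190),.009) for u,v in((27,192),(655,28),(750,350),(105,530))]
sc=[ray_z(S,cr(u,v,5,260,175),.009) for u,v in((315,37),(627,410),(332,545),(42,143))]
for c in(tc,sc):
    c=np.array(c); print(c.round(4).tolist(), c.mean(0), [np.degrees(np.arctan2(*(c[i]-c[j])[[0,1]])) for i,j in((1,0),(2,3))])
    print(np.linalg.norm(c-np.roll(c,1,0),axis=1))
print('vase top sphere',ray_z(T,cr(580,183,5,195,190),.065))
print('vase side sphere',ray_z(S,cr(430,310,5,260,175),.065), 'mouth disc', ray_z(S,cr(428,393,5,260,175),.006))
print('ring mouth T',ray_z(T,cr(253,116,4.5,380,175),.03),'foot T',ray_z(T,cr(248,127,4.5,380,175),.008))
print('ring mouth S',ray_z(S,cr(575,228,5,300,295),.03),'foot',ray_z(S,cr(569,268,5,300,295),.006))
print('sister mouth T', ray_z(T,cr(162,426,4.5,380,175),.109),'S',ray_z(S,cr(124,73,5,300,295),.109))
E
```

```text
[[0.5729, 0.3083, 0.009], [0.6559, 0.003, 0.009], [0.4944, -0.0421, 0.009], [0.4087, 0.2628, 0.009]] [0.53295063 0.13297898 0.009     ] [np.float64(164.7906145307911), np.float64(164.2974636028084)]
[0.17037473 0.31638725 0.16765067 0.31670312]
[[0.5694, 0.3062, 0.009], [0.6538, -0.0012, 0.009], [0.4904, -0.0484, 0.009], [0.4054, 0.2595, 0.009]] [0.52974849 0.12902443 0.009     ] [np.float64(164.65364233534243), np.float64(164.5638117761951)]
[0.17057538 0.31874572 0.1700831  0.31950667]
vase top sphere [0.56276711 0.03828006 0.065     ]
vase side sphere [0.56170844 0.0385847  0.065     ] mouth disc [0.56142043 0.03649977 0.006     ]
ring mouth T [ 0.63564891 -0.26337194  0.03      ] foot T [ 0.63620653 -0.2656074   0.008     ]
ring mouth S [ 0.63509558 -0.26374077  0.03      ] foot [ 0.63329805 -0.26850946  0.006     ]
sister mouth T [ 0.45440299 -0.19209195  0.109     ] S [ 0.45133863 -0.19142243  0.109     ]
```

```bash
cat >> h.py <<'E'
LO=np.array([-2.62,-.44,-1.27,.08,-1.32,.12,-2.74]);HI=np.array([2.62,2.09,1.32,2.57,4.46,2,2.74])
def fk(q,base=0.,allp=False):
    al=np.array([-90,90,90,90,90,-90,0])*np.pi/180  # xArm7 std DH
    a=[0,0,.0525,.0775,0,.076,0]; d=[.267,0,.293,0,.3425,0,.097]
    T=np.eye(4); c,s=np.cos(base),np.sin(base); T[:2,:2]=[[c,-s],[s,c]]; P=[]
    for i in range(7):
        ct,st_,ca,sa=np.cos(q[i]),np.sin(q[i]),np.cos(al[i]),np.sin(al[i])
        T=T@np.array([[ct,-st_*ca,st_*sa,a[i]*ct],[st_,ct*ca,-ct*sa,a[i]*st_],[0,sa,ca,d[i]],[0,0,0,1]]); P.append(T.copy())
    return P if allp else T
E
python3 - <<'E'
from h import *
st=arm.observe(); T=fk(st['joints']); print(T.round(4)); print(st['position'],np.hypot(*st['position'][:2]),np.hypot(*T[:2,3])); print(R.from_rotvec(st['ee_rot']).as_matrix().round(3))
E
```

```text
[[ 2.531e-01 -9.675e-01  9.000e-04  1.020e-01]
 [-9.674e-01 -2.531e-01 -4.800e-03 -5.822e-01]
 [ 4.900e-03  3.000e-04 -1.000e+00  3.410e-01]
 [ 0.000e+00  0.000e+00  0.000e+00  1.000e+00]]
[0.15813087 0.60448908 0.4041442 ] 0.624829909257944 0.591037445860271
[[-0.967  0.253 -0.   ]
 [ 0.253  0.967 -0.001]
 [-0.    -0.001 -1.   ]]
```

```bash
python3 -m pendant '[[[-40,-48,0,0,0,0,-1],[-80,-96,0,0,0,0,-1],[-120,-144,0,0,0,0,-1],[-160,-192,0,0,0,0,-1],[-200,-240,0,0,0,0,-1],[-240,-288,0,0,0,0,-1],[-280,-336,0,0,0,0,-1],[-320,-384,0,0,0,0,-1],[-360,-432,0,0,0,0,-1],[-396,-480,0,0,0,0,-1],[-396,-480,0,0,0,0,-1]]]'; python3 - <<'E'
from h import *
import json
st=arm.observe(); print(st['joints'].round(3),st['position'],R.from_rotvec(st['ee_rot']).as_matrix().round(3),st['clock'],st['force'])
E
```

```text
clock: 1.52
position: [0.4207, 0.0359, 0.4049]
ee_rot: [0.413, 3.113, -0.001]
force: [-0.3, 2.0, -0.4]
width: 0.999
[-0.619  0.089  0.446  2.061 -0.044  1.     1.157] [0.42065438 0.03585807 0.40492714] [[-0.965  0.261  0.001]
 [ 0.261  0.965 -0.001]
 [-0.001 -0.001 -1.   ]] 1.525 [-0.32551873  2.02907147 -0.35353079]
```

```bash
python3 -m pendant '[[[0,0,0,0,-0.18,0,-1],[0,0,0,0,-0.36,0,-1],[0,0,0,0,-0.54,0,-1],[0,0,0,0,-0.72,0,-1],[0,0,0,0,-0.785,0,-1],[0,0,0,0,-0.785,0,-1]]]'; python3 - <<'E'
from h import *
st=arm.observe(); print(st['joints'].round(4).tolist(),st['position'].round(4),st['ee_rot'].round(4).tolist(),R.from_rotvec(st['ee_rot']).as_matrix().round(3),st['clock'],st['force'])
q=[[-1.41760583,  0.4352154 ,  0.024974  ,  1.57408439, -0.01158754,1.13397522, -0.0751125 ],[-0.619,0.089,0.446,2.061,-0.044,1.0,1.157],st['joints']]
Rm=[R.from_rotvec(v) for v in([-4.00815704e-01, -3.11587287e+00,  2.41415951e-03],[.413,3.113,-.001],st['ee_rot'])]
import itertools
from scipy.optimize import least_squares
best=[]
for sg in itertools.product([1,-1],repeat=7):
  def f(p):
    r=[]
    for qq,rr in zip(q,Rm):
      x=np.array(sg)*qq
      M=R.from_euler('z',p[0])*R.from_euler('ZYZYZYZ',x) if False else R.from_euler('Z',p[0]+x[0])*R.from_euler('Y',x[1])*R.from_euler('Z',x[2])*R.from_euler('Y',x[3])*R.from_euler('Z',x[4])*R.from_euler('Y',x[5])*R.from_euler('Z',x[6])*R.from_euler('XZ',[np.pi,p[1]])
      r+=list((M.inv()*rr).as_rotvec())
    return r
  for p0 in itertools.product([0,2,4],[0,2,4]):
    s=least_squares(f,p0); best.append((s.cost,sg,s.x))
best.sort(key=lambda t:t[0]); 
for b in best[:6]: print(b)
E
```

```text
clock: 2.28
position: [0.4191, 0.0409, 0.4044]
ee_rot: [0.298, 2.339, -0.123]
force: [1.0, -0.5, 1.3]
width: 0.999
[-0.6801, -0.061, 0.2357, 2.3701, 1.2574, 0.5105, -0.1698] [0.4191 0.0409 0.4044] [0.2982, 2.3392, -0.1228] [[-0.683  0.251  0.686]
 [ 0.177  0.968 -0.177]
 [-0.708  0.001 -0.706]] 2.275 [ 1.00428619 -0.45697694  1.29517319]
(np.float64(1.5478383544399563), (1, -1, 1, 1, -1, -1, -1), array([ 3.05779652, -0.99470083]))
(np.float64(1.5478383544925043), (1, 1, 1, -1, -1, 1, -1), array([6.19920171, 2.14670437]))
(np.float64(1.5478383548296308), (1, 1, 1, -1, -1, 1, -1), array([-0.08379336, -4.1362907 ]))
(np.float64(1.547838355030396), (1, 1, 1, -1, -1, 1, -1), array([-0.08379197,  2.14689601]))
(np.float64(1.5478383550682453), (1, -1, 1, 1, -1, -1, -1), array([-3.22538435, -0.99469639]))
(np.float64(1.5478383559389302), (1, -1, 1, 1, -1, -1, -1), array([ 3.05759917, -0.99489818]))
```

```bash
cat > fit.py <<'E'
from h import *
import itertools
from scipy.optimize import least_squares
D=[([-1.41760583,  0.4352154 ,  0.024974  ,  1.57408439, -0.01158754,1.13397522, -0.0751125 ],[0.15810756, 0.60443905, 0.40395439],[-4.00815704e-01, -3.11587287e+00,  2.41415951e-03]),
([-0.619,0.089,0.446,2.061,-0.044,1.0,1.157],[0.42065438,0.03585807,0.40492714],[.413,3.113,-.001]),
([-0.6801, -0.061, 0.2357, 2.3701, 1.2574, 0.5105, -0.1698],[0.4191,0.0409,0.4044],[0.2982, 2.3392, -0.1228])]
def ori(x,p): return R.from_euler('Z',p[0]+x[0])*R.from_euler('Y',x[1])*R.from_euler('Z',x[2])*R.from_euler('Y',x[3])*R.from_euler('Z',x[4])*R.from_euler('Y',x[5])*R.from_euler('Z',x[6]+p[1])
if __name__=='__main__':
  best=[]
  for sg in itertools.product([1,-1],repeat=7):
   def f(p):
    r=[]
    for q,_,v in D: r+=list((ori(np.array(sg)*q,p).inv()*R.from_rotvec(v)).as_rotvec())
    return r
   for p0 in itertools.product([0,2,4],[0,2,4]):
    s=least_squares(f,p0); best.append((s.cost,sg,s.x))
  best.sort(key=lambda t:t[0]); 
  for b in best[:8]: print(b)
E
python3 fit.py
```

```text
(np.float64(3.218113661949705e-07), (-1, 1, -1, 1, -1, 1, -1), array([6.28309439, 1.57097764]))
(np.float64(3.218113661951992e-07), (-1, 1, -1, 1, -1, 1, -1), array([-9.09198634e-05,  1.57097764e+00]))
(np.float64(3.2181136619523313e-07), (-1, 1, -1, 1, -1, 1, -1), array([6.28309439, 7.85416294]))
(np.float64(3.2181136619523334e-07), (-1, 1, -1, 1, -1, 1, -1), array([-9.09199132e-05,  1.57097764e+00]))
(np.float64(3.218113661952882e-07), (-1, 1, -1, 1, -1, 1, -1), array([-9.09195711e-05,  1.57097764e+00]))
(np.float64(3.2181136619531317e-07), (-1, 1, -1, 1, -1, 1, -1), array([-9.09198876e-05,  1.57097764e+00]))
(np.float64(3.2181136619532736e-07), (-1, -1, -1, -1, -1, -1, -1), array([ 3.14150173, -1.57061502]))
(np.float64(3.218113661954426e-07), (-1, -1, -1, -1, -1, -1, -1), array([3.14150173, 4.71257029]))
```

```bash
cat >> fit.py <<'E'
SG=np.array([-1,1,-1,1,-1,1,-1])
def pos(q,p,allp=False):
    x=SG*q; h,a0,L1,a1,a2,L2,a6,L3=p
    r=R.from_euler('Z',x[0]); t=np.array([0,0,h]); t=t+r.apply([a0,0,0]); P=[t]
    r=r*R.from_euler('Y',x[1])*R.from_euler('Z',x[2]); t=t+r.apply([a1,0,L1]); P.append(t)
    r=r*R.from_euler('Y',x[3]); t=t+r.apply([a2,0,0]); r=r*R.from_euler('Z',x[4]); t=t+r.apply([0,0,L2]); P.append(t)
    r=r*R.from_euler('Y',x[5]); t=t+r.apply([a6,0,L3]); P.append(t)
    return P if allp else t
if __name__=='__main__':
  f=lambda p:np.concatenate([pos(np.array(q),p)-t for q,t,_ in D]+[1e-4*(np.array(p)-[.34,0,.4,0,0,.4,0,.12])])
  s=least_squares(f,[.34,0,.4,0,0,.4,0,.12]); print(s.x.round(4),s.fun.round(5))
  f=lambda p:np.concatenate([pos(np.array(q),[p[0],0,p[1],0,0,p[2],0,p[3]])-t for q,t,_ in D])
  s=least_squares(f,[.34,.4,.4,.12]); print(s.x.round(4),s.fun.round(5))
  f=lambda p:np.concatenate([pos(np.array(q),[p[0],0,p[1],p[4],-p[4],p[2],0,p[3]])-t for q,t,_ in D])
  s=least_squares(f,[.34,.4,.4,.12,0]); print(s.x.round(4),s.fun.round(5))
E
python3 fit.py|tail -3; python3 fit.py | tail -8
```

```text
0.00957]
[ 0.4409  0.5396  0.5141  0.2705 -0.0492] [-0.05097  0.01338  0.01371 -0.02756  0.04177 -0.01195  0.00693  0.02347
 -0.00175]
(np.float64(3.218113661954426e-07), (-1, -1, -1, -1, -1, -1, -1), array([3.14150173, 4.71257029]))
[ 0.8943 -0.0667  0.3665  0.0623  0.3048  0.7193  0.0453  0.2124] [-4.542e-02  5.840e-03  2.800e-03  6.500e-03  8.000e-05 -7.570e-03
 -2.860e-03 -3.110e-03  4.770e-03  6.000e-05 -1.000e-05 -0.000e+00
  1.000e-05  3.000e-05  3.000e-05  0.000e+00  1.000e-05]
[0.3212 0.5543 0.43   0.2416] [-0.05251  0.00913 -0.00426 -0.02239  0.04651 -0.0053   0.00516  0.03543
  0.00957]
[ 0.4409  0.5396  0.5141  0.2705 -0.0492] [-0.05097  0.01338  0.01371 -0.02756  0.04177 -0.01195  0.00693  0.02347
 -0.00175]
```

```bash
cat >> h.py <<'E'
def axes(taz,tilt,flip=False):
    """tool z: horizontal azimuth taz(deg), tilt from straight-down (deg). jaws (y) horizontal. default x has upward part; flip: x downward"""
    t=np.radians(taz);c=np.radians(tilt); hh=np.array([np.cos(t),np.sin(t),0]); z=hh*np.sin(c)-np.array([0,0,np.cos(c)])
    x=hh*np.cos(c)+np.array([0,0,np.sin(c)])
    if flip:x=-x
    return np.column_stack([x,np.cross(z,x),z])
def go(g,A,off=.159,N=None,show=True):
    """rows to bring grasp point to g with axes A"""
    st=arm.observe(); R0=R.from_rotvec(st['ee_rot']); p=np.array(g)-off*A[:,2]
    d=R0.inv().apply(p-st['position'])*1000; rv=(R0.inv()*R.from_matrix(A)).as_rotvec()
    n=N or int(np.ceil(max(np.linalg.norm(d)/58,np.degrees(np.linalg.norm(rv))/10.5,1)))
    if show:
        print('TCP target',p.round(4),'d',d.round(1),'rv',rv.round(4),'ang',np.degrees(np.linalg.norm(rv)).round(1),'n',n)
        for k in range(1,n+1): print('[%s]'%','.join(['%.0f'%v for v in d*k/n]+['%.3f'%v for v in rv*k/n]),end=',')
        print()
    return p
E
python3 - <<'E'
from h import *
go([.511-.188*.159+.0,.203+.682*.0,.35-.112],axes(105.4,45,False))
go([.511,.203,.24],axes(105.4,45,True))
go([.511,.203,.24],axes(105.4,45,False))
E
```

```text
TCP target [0.511  0.0946 0.3504] d [-15.   75.   91.6] rv [0.0015 1.4129 1.155 ] ang 104.6 n 10
[-2,7,9,0.000,0.141,0.116],[-3,15,18,0.000,0.283,0.231],[-5,22,27,0.000,0.424,0.347],[-6,30,37,0.001,0.565,0.462],[-8,37,46,0.001,0.706,0.578],[-9,45,55,0.001,0.848,0.693],[-11,52,64,0.001,0.989,0.809],[-12,60,73,0.001,1.130,0.924],[-14,67,82,0.001,1.272,1.040],[-15,75,92,0.001,1.413,1.155],
TCP target [0.5409 0.0946 0.3524] d [-36.9  82.5 110.7] rv [-1.4806  0.0016 -1.4792] ang 119.9 n 12
[-3,7,9,-0.123,0.000,-0.123],[-6,14,18,-0.247,0.000,-0.247],[-9,21,28,-0.370,0.000,-0.370],[-12,27,37,-0.494,0.001,-0.493],[-15,34,46,-0.617,0.001,-0.616],[-18,41,55,-0.740,0.001,-0.740],[-22,48,65,-0.864,0.001,-0.863],[-25,55,74,-0.987,0.001,-0.986],[-28,62,83,-1.110,0.001,-1.109],[-31,69,92,-1.234,0.001,-1.233],[-34,76,101,-1.357,0.001,-1.356],[-37,82,111,-1.481,0.002,-1.479],
TCP target [0.5409 0.0946 0.3524] d [-36.9  82.5 110.7] rv [0.0015 1.4129 1.155 ] ang 104.6 n 10
[-4,8,11,0.000,0.141,0.116],[-7,16,22,0.000,0.283,0.231],[-11,25,33,0.000,0.424,0.347],[-15,33,44,0.001,0.565,0.462],[-18,41,55,0.001,0.706,0.578],[-22,49,66,0.001,0.848,0.693],[-26,58,77,0.001,0.989,0.809],[-30,66,89,0.001,1.130,0.924],[-33,74,100,0.001,1.272,1.040],[-37,82,111,0.001,1.413,1.155],
```

```bash
python3 -m pendant '[[[-4,8,11,0,0.141,0.116,-1],[-7,16,22,0,0.283,0.231,-1],[-11,25,33,0,0.424,0.347,-1],[-15,33,44,0,0.565,0.462,-1],[-18,41,55,0,0.706,0.578,-1],[-22,49,66,0,0.848,0.693,-1],[-26,58,77,0,0.989,0.809,-1],[-30,66,89,0,1.13,0.924,-1],[-33,74,100,0,1.272,1.04,-1],[-37,82,111,0,1.413,1.155,-1],[-37,82,111,0,1.413,1.155,-1]]]'; python3 - <<'E'
from h import *
st=arm.observe(); print(st['joints'].round(4).tolist(),st['position'].round(4).tolist(),st['ee_rot'].round(4).tolist(),'\n',R.from_rotvec(st['ee_rot']).as_matrix().round(3),st['clock'],st['force'].round(1))
print(axes(105.4,45).round(3))
E
```

```text
clock: 3.65
position: [0.5422, 0.0939, 0.3515]
ee_rot: [-1.484, -1.937, -0.615]
force: [0.0, -0.2, -0.8]
width: 0.996
[-0.2176, 0.4813, 0.2677, 1.8291, -0.9081, 1.3132, 0.764] [0.5422, 0.0939, 0.3515] [-1.4842, -1.9373, -0.6146] 
 [[-0.181  0.965 -0.19 ]
 [ 0.679  0.262  0.685]
 [ 0.711 -0.005 -0.703]] 3.65 [ 0.  -0.2 -0.8]
[[-0.188  0.964 -0.188]
 [ 0.682  0.266  0.682]
 [ 0.707  0.    -0.707]]
```

```bash
cat > fit2.py <<'E'
from fit import *
D.append(([-0.2176, 0.4813, 0.2677, 1.8291, -0.9081, 1.3132, 0.764],[0.5422, 0.0939, 0.3515],[-1.4842, -1.9373, -0.6146]))
def chain(q,p):
    x=SG*np.asarray(q); h,a0,b0,a1,b1,L1,a2,b2,L2,a6,b6,L3=p
    r=R.from_euler('Z',x[0]); t=np.array([0,0,h])+r.apply([a0,b0,0]); P=[t]
    r=r*R.from_euler('Y',x[1])*R.from_euler('Z',x[2]); t=t+r.apply([a1,b1,L1]); P.append(t)
    r=r*R.from_euler('Y',x[3])*R.from_euler('Z',x[4]);  t=t+r.apply([a2,b2,L2]); P.append(t)
    r=r*R.from_euler('Y',x[5]); t=t+r.apply([a6,b6,L3]); P.append(t)
    return P
if __name__=='__main__':
  p0=np.array([.34,0,0,0,0,.4,0,0,.4,0,0,.12])
  for w in (1e-2,1e-3):
    f=lambda p:np.concatenate([chain(q,p)[-1]-t for q,t,_ in D]+[w*(np.array(p)-p0)])
    s=least_squares(f,p0); print(s.x.round(4),(s.fun[:3*len(D)]*1e3).round(1))
E
python3 fit2.py
```

```text
[ 2.750e-01  4.000e-04 -3.480e-02  1.000e-04 -1.870e-02  5.550e-01
  1.400e-03  1.000e-04  4.275e-01 -1.500e-03  1.000e-04  1.917e-01] [-0.   0.1 -0.   0.1  0.1 -0.1 -0.  -0.   0.1 -0.1 -0.1  0.1]
[ 2.723e-01 -3.000e-04 -3.630e-02  1.000e-04 -1.670e-02  5.576e-01
 -1.000e-04 -1.000e-04  4.277e-01 -1.000e-04 -1.000e-04  1.927e-01] [-0.  0.  0.  0. -0. -0. -0.  0.  0.  0. -0.  0.]
```

```bash
cat > ik.py <<'E'
from fit2 import *
PF=[.2723,0,-.0363,0,-.0167,.5576,0,0,.4277,0,0,.1927]
MID=(LO+HI)/2
def ik(p,A,q0):
    f=lambda q:np.concatenate([(chain(q,PF)[-1]-p)*10,(ori(SG*q,[0,np.pi/2]).inv()*R.from_matrix(A)).as_rotvec()*3,.003*(q-q0)])
    s=least_squares(f,np.clip(q0,LO+.03,HI-.03),bounds=(LO+.02,HI-.02)); q=s.x
    e=np.linalg.norm(s.fun[:6]); m=np.min(np.minimum(q-LO,HI-q)); return e,m,q
E
cat > t.py <<'E'
from ik import *
q0=arm.observe()['joints']
def rep(n,g,A,qs):
    p=np.array(g)-.159*A[:,2]; r=[ik(p,A,q) for q in qs]; r.sort(key=lambda t:(t[0]>.03,-t[1])); e,m,q=r[0]
    print(n,'err %.4f'%e,'marg %.2f'%m,q.round(2).tolist(),'wrist',chain(q,PF)[2].round(3).tolist()); return q
qs=[q0,MID]
for az in(-75,-45,-15,15,45):
    rep(f'pick45 az{az} flip',[.562,.038,.052],axes(az,45,True),qs)
L=rep('lay1',[.511,.203,.0345],axes(105.4,45),qs)
for fl in(True,False): rep(f'lay2 {fl}',[.511,.203,.0345],axes(-74.6,45,fl),qs+[L])
for az in(-75,-45,-22,0,30,60,90):
  for fl in (False,True):
    rep(f'ring az{az} {fl}',[.635,-.264,.061],axes(az,45,fl),qs+[L])
E
python3 t.py
```

```text
pick45 az-75 flip err 0.0000 marg 0.65 [-0.46, 0.75, -0.2, 1.92, 0.99, 1.12, -1.12] wrist [0.498, 0.278, 0.301]
pick45 az-45 flip err 0.0000 marg 0.34 [-0.32, 0.68, -0.4, 2.23, 1.53, 1.02, -1.21] wrist [0.386, 0.214, 0.301]
pick45 az-15 flip err 0.0000 marg 0.13 [0.22, 0.81, -0.91, 2.44, 2.09, 1.2, -1.01] wrist [0.322, 0.102, 0.301]
pick45 az15 flip err 0.0000 marg 0.10 [0.7, 0.89, -1.06, 2.47, 2.55, 0.85, -0.51] wrist [0.322, -0.026, 0.301]
pick45 az45 flip err 0.0000 marg 0.08 [1.0, 0.97, -1.12, 2.27, 2.31, 0.2, 0.41] wrist [0.386, -0.138, 0.301]
lay1 err 0.0000 marg 0.24 [-0.15, 0.79, 0.18, 1.93, -1.08, 1.06, 1.12] wrist [0.577, -0.037, 0.283]
lay2 True err 0.0000 marg 0.73 [-0.71, 0.84, -0.24, 1.77, 0.82, 1.27, -1.2] wrist [0.445, 0.443, 0.283]
lay2 False err 0.0000 marg 0.62 [-0.96, 0.83, 0.14, 1.8, 0.61, 1.09, 2.12] wrist [0.445, 0.443, 0.283]
ring az-75 False err 0.0000 marg 0.51 [0.12, 0.74, -0.24, 1.92, 1.38, 0.95, 2.23] wrist [0.571, -0.024, 0.31]
ring az-75 True err 0.0000 marg 0.64 [0.02, 0.73, -0.1, 1.93, 1.33, 0.87, -0.9] wrist [0.571, -0.024, 0.31]
ring az-45 False err
[... 582 characters left out ...]
13, 2.41, 0.43, -0.08] wrist [0.386, -0.264, 0.31]
ring az30 False err 0.0000 marg 0.17 [1.33, 1.04, -1.08, 1.87, 0.47, 0.29, -0.75] wrist [0.42, -0.388, 0.31]
ring az30 True err 0.0000 marg 0.13 [1.3, 1.0, -1.01, 1.87, 0.22, 0.26, 2.61] wrist [0.42, -0.388, 0.31]
ring az60 False err 0.0000 marg 0.16 [1.26, 1.17, -1.11, 1.52, 0.24, 0.87, -0.11] wrist [0.511, -0.479, 0.31]
ring az60 True err 0.3317 marg 0.02 [1.29, 1.24, -1.25, 1.56, 0.52, 0.88, 2.72] wrist [0.512, -0.458, 0.316]
ring az90 False err 0.0000 marg 0.41 [0.44, 1.04, 0.36, 1.23, -0.86, 1.59, 1.01] wrist [0.635, -0.513, 0.31]
ring az90 True err 1.4804 marg 0.02 [1.1, 1.26, -1.25, 1.36, 0.61, 1.22, 2.72] wrist [0.618, -0.426, 0.331]
```

```bash
cat > t2.py <<'E'
from ik import *
T=cam('top');S=cam('side')
print('bottle cap',ray_z(T,(556,220),.17),'tumbler',ray_z(T,(530,310),0.0),'tub top far corners',[ray_z(T,u,.076).round(3).tolist() for u in((85,185),(156,188),(150,238),(79,232))])
q0=arm.observe()['joints']
def rep(n,g,A,qs):
    p=np.array(g)-.163*A[:,2]; r=[ik(p,A,q) for q in qs]; r.sort(key=lambda t:(t[0]>.03,-t[1])); e,m,q=r[0]
    P=chain(q,PF)
    print(n,'err %.4f'%e,'marg %.2f'%m,q.round(2).tolist(),'elbow',P[1].round(2).tolist(),'wrist',P[2].round(3).tolist(),'tcp',P[3].round(3).tolist()); return q
qs=[q0,MID]
a=rep('pick',[.562,.038,.054],axes(105.4,45),qs)
b=rep('lay1',[.511,.203,.0345],axes(-74.6,45,True),[a]); rep('lay1 up',[.511,.203,.1845],axes(-74.6,45,True),[a])
c=rep('lay2',[.511,.203,.0345],axes(105.4,30),[b,MID]); rep('lay2up',[.511,.203,.2],axes(105.4,30),[c])
for az in (-75,-90,-60): rep('ring%d'%az,[.635,-.264,.059],axes(az,60,True),[c,MID]); rep('ring up',[.635,-.264,.15],axes(az,60,True),[c,MID])
E
python3 t2.py
```

```text
bottle cap [ 0.54880519 -0.48015409  0.17      ] tumbler [ 0.37450852 -0.4790049   0.        ] tub top far corners [[0.66, 0.565, 0.076], [0.652, 0.399, 0.076], [0.533, 0.404, 0.076], [0.547, 0.567, 0.076]]
pick err 0.0000 marg 0.44 [0.06, 0.84, 0.26, 1.71, -0.88, 1.3, 1.12] elbow [0.41, -0.08, 0.65] wrist [0.629, -0.204, 0.306] tcp [0.593, -0.073, 0.169]
lay1 err 0.0000 marg 0.03 [-1.55, 1.32, 1.29, 1.84, -0.56, 0.99, 0.1] elbow [0.05, 0.54, 0.43] wrist [0.444, 0.445, 0.286] tcp [0.48, 0.314, 0.15]
lay1 up err 0.0000 marg 0.02 [-1.57, 1.02, 1.3, 1.79, -0.21, 1.11, -0.03] elbow [0.04, 0.47, 0.58] wrist [0.444, 0.445, 0.436] tcp [0.48, 0.314, 0.3]
lay2 err 0.0000 marg 0.21 [0.53, 0.95, -1.06, 1.9, 0.42, 0.68, -0.34] elbow [0.38, -0.27, 0.58] wrist [0.558, 0.032, 0.343] tcp [0.533, 0.124, 0.176]
lay2up err 0.0000 marg 0.02 [0.63, 0.77, -1.25, 1.78, 0.25, 0.96, -0.33] elbow [0.3, -0.27, 0.66] wrist [0.558, 0.032, 0.508] tcp [0.533, 0.124, 0.341]
ring-75 err 0.0000 marg 0.61 [0.18, 0.91, -0.48, 1.94, 1.63, 1.39, -1.16] elbow [0.43, -0.13, 0.61] wrist [0.555, 0.034, 0.237] tcp [0.598, -0.128, 0.141]
ring up err 0.0000 marg 0.61 [-0.1, 0.68, -0.07, 1.96, 1.41, 1.11, -1.01] elbow [0.36, -0.02, 0.7] wrist [0.555, 0.034, 0.328] tcp [0.598, -0.128, 0.232]
ring-90 err 0.0000 marg 0.81 [-0.16, 0.9, 0.01, 1.76, 1.18, 1.17, -1.06] elbow [0.44, 0.02, 0.62] wrist [0.635, 0.044, 0.237] tcp [0.635, -0.123, 0.141]
ring up err 0.0000 marg 0.77 [-0.15, 0.76, 0.0, 1.76, 1.13, 1.23, -0.91] elbow [0.39, 0.01, 0.68] wrist [0.635, 0.044, 0.328] tcp [0.635, -0.123, 0.232]
ring-60 err 0.0000 marg 0.45 [0.36, 0.92, -0.64, 2.12, 1.94, 1.42, -1.16] elbow [0.4, -0.2, 0.6] wrist [0.481, 0.003, 0.237] tcp [0.564, -0.142, 0.141]
ring up err 0.0000 marg 0.46 [0.39, 0.73, -0.69, 2.11, 1.81, 1.35, -1.0] elbow [0.33, -0.19, 0.68] wrist [0.481, 0.003, 0.328] tcp [0.564, -0.142, 0.232]
```

```bash
python3 - <<'E'
from h import *
go([.562,.0385,.164],axes(105.4,45),.163)
E
```

```text
TCP target [ 0.5926 -0.0726  0.2793] d [-173.6    5.3  -72.9] rv [-0.0007 -0.0058 -0.0058] ang 0.5 n 4
[-43,1,-18,-0.000,-0.001,-0.001],[-87,3,-36,-0.000,-0.003,-0.003],[-130,4,-55,-0.001,-0.004,-0.004],[-174,5,-73,-0.001,-0.006,-0.006],
```

```bash
python3 -m pendant '[[[-43,1,-18,0,-0.001,-0.001,-1],[-87,3,-36,0,-0.003,-0.003,-1],[-130,4,-55,0,-0.004,-0.004,-1],[-174,5,-73,-0.001,-0.006,-0.006,-1],[-174,5,-73,-0.001,-0.006,-0.006,-1],[-174,5,-73,-0.001,-0.006,-0.006,-1]]]' 20; python3 - <<'E'
from h import *
st=arm.observe(); print(st['joints'].round(2),st['position'].round(4))
im=get_image('wrist'); cv2.imwrite('pics/w1.png',im[:,:,::-1])
c=cam('wrist',st); print(proj(c,[.562,.0385,.065]),proj(c,[.562,.0385,.092]))
go([.562,.0385,.054],axes(105.4,45),.163)
E
```

```text
clock: 4.4
position: [0.5925, -0.0731, 0.2805]
ee_rot: [-1.482, -1.952, -0.615]
force: [-0.2, -0.2, 0.2]
width: 0.999
[ 0.03  0.69  0.32  1.67 -0.83  1.44  0.99] [ 0.5925 -0.0731  0.2805]
[319.28905821 359.55384484] [319.392085   349.02202805]
TCP target [ 0.5926 -0.0726  0.1693] d [-78.7  -0.3  79.2] rv [0.001  0.0035 0.005 ] ang 0.4 n 2
[-39,-0,40,0.000,0.002,0.002],[-79,-0,79,0.001,0.004,0.005],
```

View pics/w1.png

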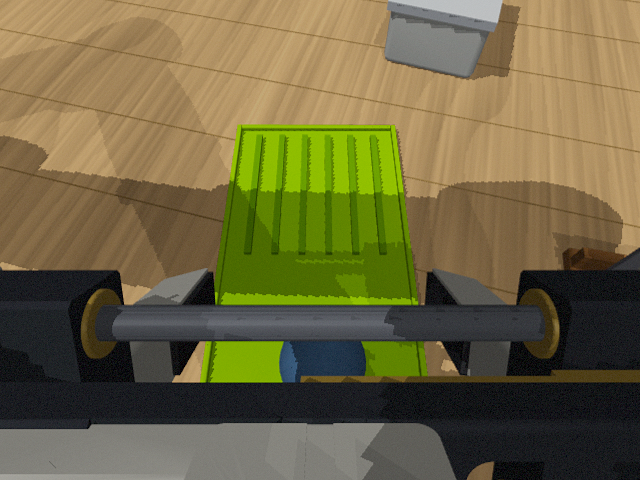

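```bash
python3 - <<'E'
from h import *
st=arm.observe(); c=cam('wrist',st)
def tr(x,y,z,o=(.531,.131),yaw=np.radians(15.4)):
    return np.array([o[0]+x*np.cos(yaw)-y*np.sin(yaw),o[1]+x*np.sin(yaw)+y*np.cos(yaw),z])
for P in((-.085,.16),(.085,.16)): print('pred corner',proj(c,tr(*P,.009)))
a=ray_z(c,(238.5,126),.009);b=ray_z(c,(395.5,126),.009); print('far corners',a,b)
yh=np.array([-.2656,.9641,0]); m=(a+b)/2; print('tray origin from wrist',m-.16*yh, 'yaw',np.degrees(np.arctan2(*(b-a)[[1,0]])))
# rib bottoms front ends: y=+5mm; x=-60,60  
for u in((248,252),(382,252),(262,137),(375,137)): print(ray_z(c,u,.009))
print('pred ribs',[proj(c,tr(x,y,.009)).round(0).tolist() for x,y in((-.06,.005),(.06,.005),(-.06,.145),(.06,.145))])
print('vase', ray_z(c,(323.5,355),.075))
im=cv2.imread('pics/w1.png'); cv2.imwrite('pics/w1c.png',cv2.resize(im[110:390,190:450],None,fx=2.1,fy=2.1,interpolation=cv2.INTER_CUBIC))
E
```

```text
pred corner [235.81818926 125.14018955]
pred corner [393.77397291 125.90178823]
far corners [0.40980382 0.2622802  0.009     ] [0.57227461 0.30818981 0.009     ]
tray origin from wrist [0.53353522 0.13097901 0.009     ] yaw 15.778777582545713
[0.47383509 0.12236727 0.009     ]
[0.5874159  0.15423315 0.009     ]
[0.43947803 0.25413504 0.009     ]
[0.55420819 0.28653032 0.009     ]
pred ribs [[245.0, 254.0], [382.0, 254.0], [258.0, 136.0], [371.0, 136.0]]
vase [0.56428922 0.0402556  0.075     ]
```

View pics/w1c.png

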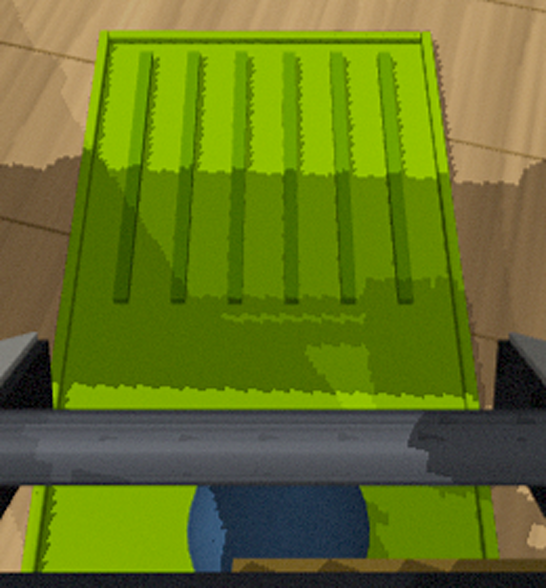

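```bash
python3 -m pendant '[[[-25,0.5,25,0,0.001,0.002,-1],[-50,1,50,0,0.002,0.003,-1],[-70,1.5,70,0,0.003,0.004,-1],[-79,1.5,79,0.001,0.0035,0.005,-1],[-79,1.5,79,0.001,0.0035,0.005,-1],[-79,1.5,79,0.001,0.0035,0.005,-1]]]'; python3 - <<'E'
from h import *
st=arm.observe(); print(st['position'].round(4),st['force'].round(1)); go([.5635,.039,.054],axes(105.4,45),.163)
E
```

```text
clock: 5.2
position: [0.5949, -0.074, 0.1703]
ee_rot: [-1.485, -1.948, -0.615]
force: [-0.3, 0.1, 0.6]
width: 0.998
[ 0.5949 -0.074   0.1703] [-0.3  0.1  0.6]
TCP target [ 0.5941 -0.0721  0.1693] d [ 0.7 -0.3  2.2] rv [0.0021 0.0018 0.    ] ang 0.2 n 1
[1,-0,2,0.002,0.002,0.000],
```

```bash
python3 -m pendant '[[[0.5,0,1.5,0,0,0,-0.6],[0.5,0,1.5,0,0,0,-0.3],[0.5,0,1.5,0,0,0,-0.2],[0.5,0,1.5,0,0,0,-0.1],[0.5,0,1.5,0,0,0,0.2],[0.5,0,1.5,0,0,0,0.6],[0.5,0,1.5,0,0,0,1],[0.5,0,1.5,0,0,0,1]]]' 20; python3 - <<'E'
from h import *
st=arm.observe(); print(st['position'].round(4),st['force'].round(1),st['width']); 
s=get_image('side'); cv2.imwrite('pics/s2.png',cv2.resize(s[150:310,240:440],None,fx=4,fy=3.7,interpolation=cv2.INTER_CUBIC)[:,:,::-1])
E
```

```text
clock: 6.2
position: [0.5942, -0.0729, 0.1684]
ee_rot: [-1.486, -1.946, -0.614]
force: [0.2, -0.2, 2.0]
width: 0.581
[ 0.5942 -0.0729  0.1684] [ 0.2 -0.2  2. ] 0.5814763310641589
```

View pics/s2.png

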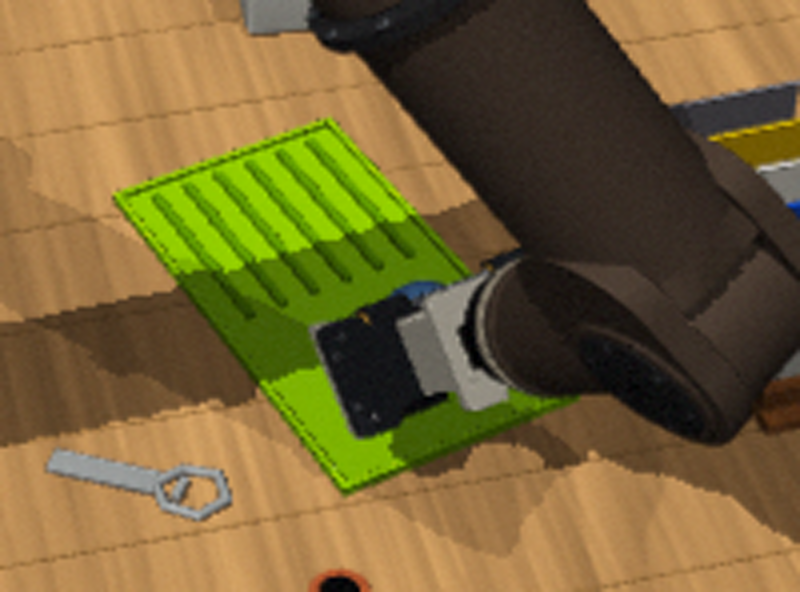

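```bash
python3 -m pendant '[[[5,0,-5,0,0,0,1],[15,0,-15,0,0,0,1],[35,0,-35,0,0,0,1],[60,0,-60,0,0,0,1],[85,0,-85,0,0,0,1],[105,0,-105,0,0,0,1],[113,0,-113,0,0,0,1],[113,0,-113,0,0,0,1]]]'; python3 - <<'E'
from h import *
st=arm.observe(); print(st['position'].round(4),st['force'].round(1),st['width'],st['joints'].round(2)); 
yh=np.array([-.2656,.9641,0])
go(np.array([.5126,.2033,.15])+.006*yh,axes(-74.6,45,True),.163,N=14)
E
```

```text
clock: 7.25
position: [0.594, -0.0726, 0.3287]
ee_rot: [-1.486, -1.948, -0.615]
force: [-0.6, -0.8, -1.5]
width: 0.584
[ 0.594  -0.0726  0.3287] [-0.6 -0.8 -1.5] 0.5835713779619421 [ 0.02  0.63  0.34  1.64 -0.81  1.51  0.93]
TCP target [0.4804 0.3202 0.2653] d [245.   -6.  333.5] rv [ 1.2000e-03 -1.5687e+00 -1.9000e-03] ang 89.9 n 14
[17,-0,24,0.000,-0.112,-0.000],[35,-1,48,0.000,-0.224,-0.000],[52,-1,71,0.000,-0.336,-0.000],[70,-2,95,0.000,-0.448,-0.001],[87,-2,119,0.000,-0.560,-0.001],[105,-3,143,0.001,-0.672,-0.001],[122,-3,167,0.001,-0.784,-0.001],[140,-3,191,0.001,-0.896,-0.001],[157,-4,214,0.001,-1.008,-0.001],[175,-4,238,0.001,-1.121,-0.001],[192,-5,262,0.001,-1.233,-0.001],[210,-5,286,0.001,-1.345,-0.002],[227,-6,310,0.001,-1.457,-0.002],[245,-6,334,0.001,-1.569,-0.002],
```

```bash
python3 -m pendant '[[[9,0,12,0,-0.056,0,1],[26,-1,36,0,-0.168,0,1],[44,-1,60,0,-0.28,0,1],[70,-2,95,0,-0.448,-0.001,1],[96,-2,131,0,-0.616,-0.001,1],[122,-3,167,0.001,-0.784,-0.001,1],[149,-4,203,0.001,-0.952,-0.001,1],[175,-4,238,0.001,-1.121,-0.001,1],[201,-5,274,0.001,-1.289,-0.002,1],[219,-5,298,0.001,-1.4,-0.002,1],[234,-6,318,0.001,-1.5,-0.002,1],[245,-6,333,0.001,-1.569,-0.002,1],[245,-6,333,0.001,-1.569,-0.002,1],[245,-6,333,0.001,-1.569,-0.002,1]]]'; python3 - <<'E'
from h import *
st=arm.observe(); print(st['position'].round(4),st['force'].round(1),st['width'],st['joints'].round(2)); 
cv2.imwrite('pics/w3.png',get_image('wrist')[:,:,::-1]); s=get_image('side'); cv2.imwrite('pics/s3.png',cv2.resize(s[100:310,220:440],None,fx=3.5,fy=2.8)[:,:,::-1]); cv2.imwrite('pics/s3f.png',s[:,:,::-1])
yh=np.array([-.2656,.9641,0])
go(np.array([.5126,.2033,.15])+.006*yh,axes(-74.6,45,True),.163)
go(np.array([.5126,.2033,.0355])+.006*yh,axes(-74.6,45,True),.163)
E
```

```text
clock: 9.0
position: [0.4807, 0.3186, 0.2651]
ee_rot: [1.484, 1.947, -0.616]
force: [0.5, -1.2, -1.6]
width: 0.583
[0.4807 0.3186 0.2651] [ 0.5 -1.2 -1.6] 0.5832301281018609 [-1.42  0.84  0.9   1.79  0.12  1.07 -0.42]
TCP target [0.4804 0.3202 0.2653] d [ 1.8 -0.  -1.1] rv [-0.0025 -0.0013 -0.0012] ang 0.2 n 1
[2,-0,-1,-0.003,-0.001,-0.001],
TCP target [0.4804 0.3202 0.1508] d [82.7  0.1 79.9] rv [-0.0025 -0.0013 -0.0012] ang 0.2 n 2
[41,0,40,-0.001,-0.001,-0.001],[83,0,80,-0.003,-0.001,-0.001],
```

View pics/w3.png

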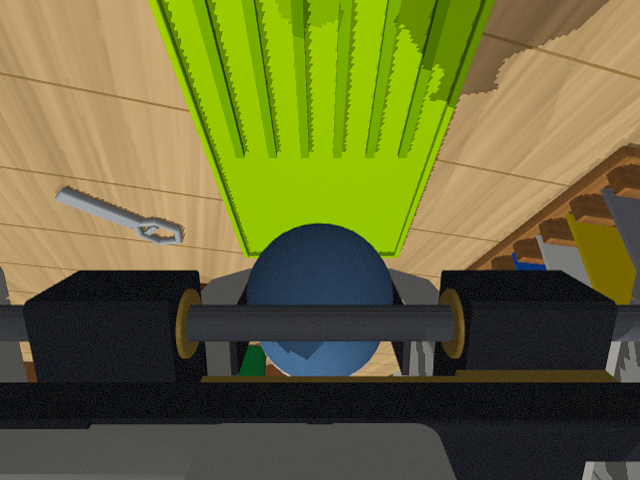

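View pics/s3.png

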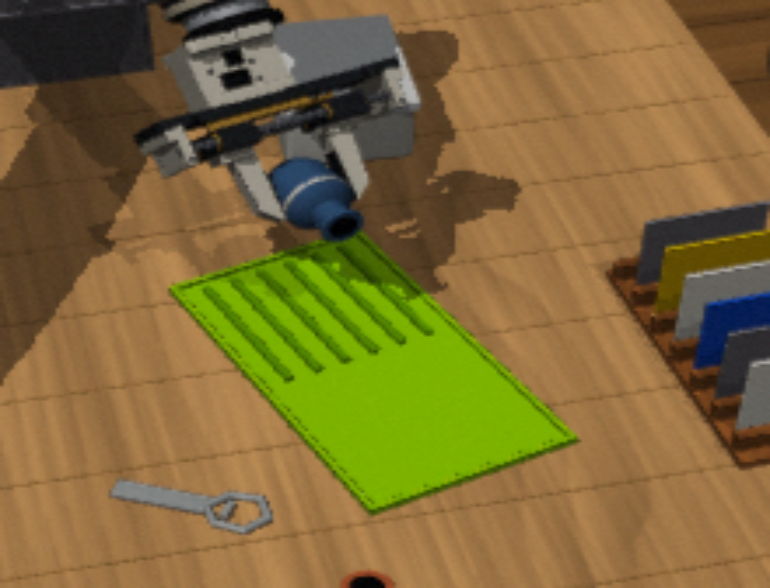

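```bash
python3 -m pendant '[[[8,0,7,-0.001,0,0,1],[22,0,20,-0.001,-0.001,-0.001,1],[42,0,40,-0.002,-0.001,-0.001,1],[60,1,58,-0.002,-0.001,-0.001,1],[72,1,69,-0.0025,-0.001,-0.001,1],[78,1,75,-0.0025,-0.001,-0.001,1],[81,1,78.5,-0.0025,-0.0013,-0.001,1],[81,1,78.5,-0.0025,-0.0013,-0.001,1],[81,1,78.5,-0.0025,-0.0013,-0.001,1]]]'; python3 - <<'E'
from h import *
st=arm.observe(); print(st['position'].round(4),st['force'].round(2),st['width'],st['joints'].round(2)); 
yh=np.array([-.2656,.9641,0])
go(np.array([.5136,.2036,.0345])+.006*yh,axes(-74.6,45,True),.163)
E
```

```text
clock: 10.22
position: [0.4811, 0.322, 0.1531]
ee_rot: [1.48, 1.947, -0.613]
force: [0.1, -1.4, -2.1]
width: 0.581
[0.4811 0.322  0.1531] [ 0.09 -1.38 -2.06] 0.5805139581423446 [-1.38  1.    0.81  1.81  0.04  0.91 -0.48]
TCP target [0.4814 0.3205 0.1498] d [ 1.3 -0.1  3.5] rv [0.0023 0.0005 0.0011] ang 0.1 n 1
[1,-0,3,0.002,0.001,0.001],
```

```bash
python3 -m pendant '[[[0.5,0,1,0.002,0,0.001,1],[0.8,0,1.7,0.002,0,0.001,1],[0.8,0,1.7,0.002,0,0.001,1]]]'; python3 -m pendant '[[[0.4,0,0.7,0,0,0,1],[0.7,0,1,0,0,0,1],[0.7,0,1,0,0,0,1]]]';  python3 -m pendant '[[[0.4,0,0.4,0,0,0,1],[0.7,0,0.7,0,0,0,1],[0.7,0,0.7,0,0,0,1]]]'
```

```text
clock: 10.6
position: [0.4811, 0.3212, 0.1508]
ee_rot: [1.482, 1.946, -0.615]
force: [0.1, -0.4, -1.2]
width: 0.581
clock: 10.98
position: [0.4812, 0.3211, 0.1499]
ee_rot: [1.482, 1.946, -0.615]
force: [-2.5, 1.3, 4.6]
width: 0.583
clock: 11.35
position: [0.4812, 0.3211, 0.1496]
ee_rot: [1.482, 1.945, -0.616]
force: [-4.5, 3.9, 11.6]
width: 0.584
```

```bash
python3 -m pendant '[[[-0.5,-0.5,-0.5,0,0,0,1],[-0.5,-0.7,-0.5,0,0,0,1],[-0.5,-0.7,-0.5,0,0,0,1]]]';  python3 -m pendant '[[[-0.5,-0.7,-0.5,0,0,0,-0.17],[-0.5,-0.7,-0.5,0,0,0,-0.2],[-0.5,-0.7,-0.5,0,0,0,-0.3],[-0.5,-0.7,-0.5,0,0,0,-0.6],[-0.5,-0.7,-0.5,0,0,0,-1],[-0.5,-0.7,-0.5,0,0,0,-1],[-0.5,-0.7,-0.5,0,0,0,-1]]]'; python3 - <<'E'
from h import *
st=arm.observe(); print(st['position'].round(4),st['force'].round(2),st['width'],st['joints'].round(2)); 
cv2.imwrite('pics/w4.png',get_image('wrist')[:,:,::-1]); s=get_image('side'); cv2.imwrite('pics/s4.png',cv2.resize(s[120:310,220:440],None,fx=3.5,fy=3)[:,:,::-1])
E
```

```text
clock: 11.72
position: [0.4809, 0.321, 0.1498]
ee_rot: [1.482, 1.946, -0.614]
force: [-0.9, 2.6, 5.5]
width: 0.58
clock: 12.6
position: [0.4797, 0.3207, 0.15]
ee_rot: [1.482, 1.946, -0.615]
force: [0.3, 0.2, -0.2]
width: 0.992
[0.4797 0.3207 0.15  ] [ 0.25  0.25 -0.23] 0.9918273531700569 [-1.38  1.    0.81  1.82  0.04  0.91 -0.48]
```

View pics/w4.png

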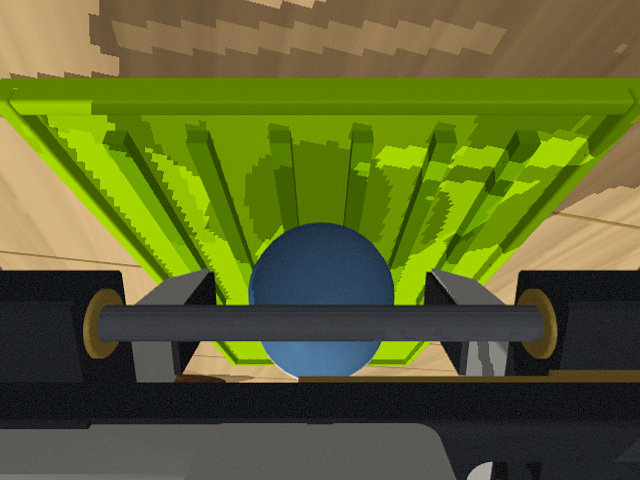

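View pics/s4.png

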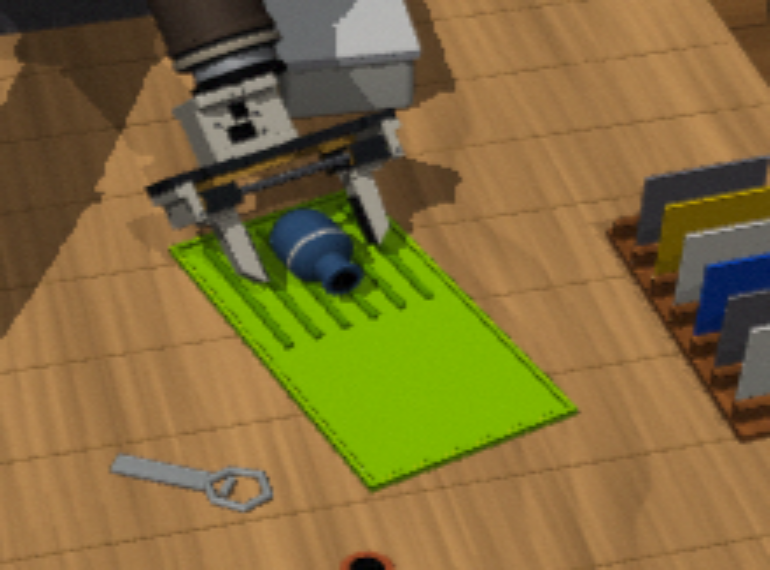

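```bash
python3 -m pendant '[[[-8,0,-8,0,0,0,-1],[-28,0,-28,0,0,0,-1],[-52,0,-52,0,0,0,-1],[-74,0,-74,0,0,0,-1],[-78,0,-78,0,0,0,-1],[-78,0,-78,0,0,0,-1]]]'; python3 - <<'E'
from h import *
st=arm.observe(); print(st['position'].round(4),st['force'].round(2),st['width'],st['joints'].round(2)); 
s=get_image('side'); cv2.imwrite('pics/s5.png',cv2.resize(s[160:290,250:390],None,fx=5,fy=4.5,interpolation=cv2.INTER_CUBIC)[:,:,::-1])
s=get_image('top'); cv2.imwrite('pics/t5.png',cv2.resize(s[185:305,190:350],None,fx=5,fy=5,interpolation=cv2.INTER_CUBIC)[:,:,::-1])
go([.511,.2095,.15],axes(105.4,30),.163)
E
```

```text
clock: 13.45
position: [0.4797, 0.3209, 0.2605]
ee_rot: [1.482, 1.947, -0.614]
force: [0.0, 0.5, -0.5]
width: 0.999
[0.4797 0.3209 0.2605] [ 0.02  0.46 -0.5 ] 0.9989459082847294 [-1.43  0.84  0.9   1.79  0.12  1.07 -0.43]
TCP target [0.5326 0.1309 0.2912] d [-161.7    0.7  117.3] rv [-1.8000e-03  1.3102e+00  7.0000e-04] ang 75.1 n 8
[-20,0,15,-0.000,0.164,0.000],[-40,0,29,-0.000,0.328,0.000],[-61,0,44,-0.001,0.491,0.000],[-81,0,59,-0.001,0.655,0.000],[-101,0,73,-0.001,0.819,0.000],[-121,1,88,-0.001,0.983,0.001],[-141,1,103,-0.002,1.146,0.001],[-162,1,117,-0.002,1.310,0.001],
```

View pics/s5.png

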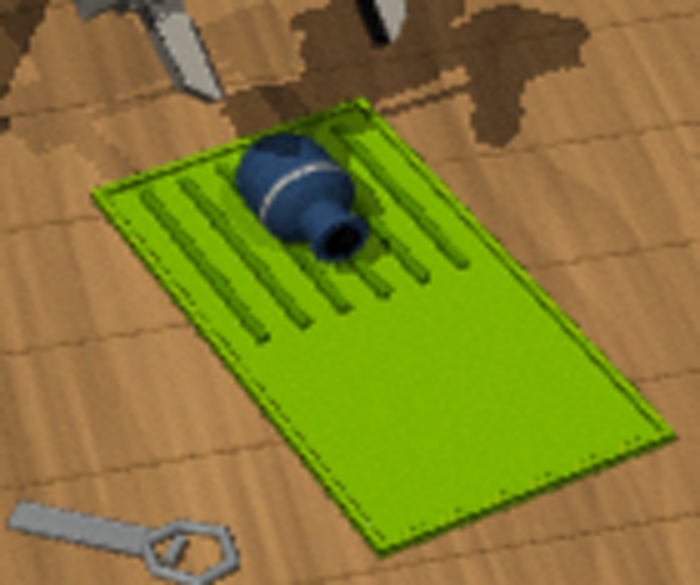

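View pics/t5.png

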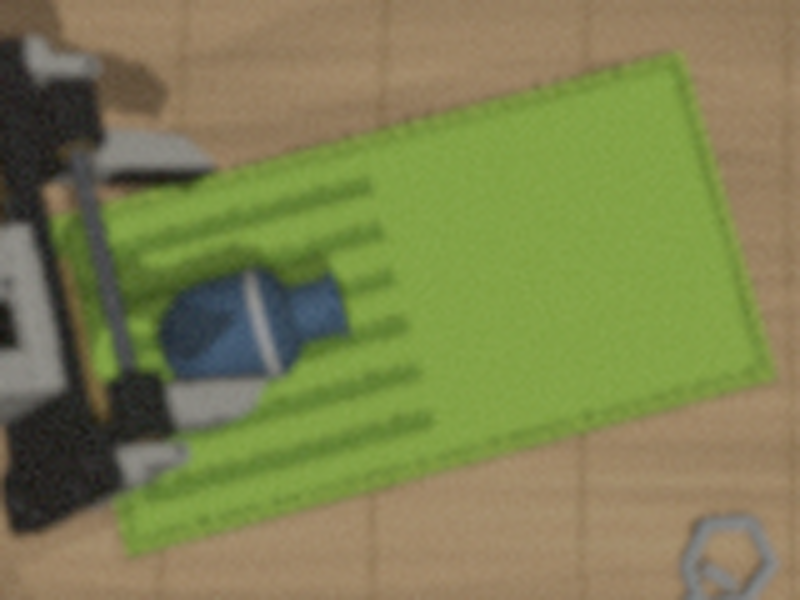

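```bash
python3 -m pendant '[[[-12,0,8,0,0.1,0,-1],[-30,0,22,0,0.246,0,-1],[-51,0,37,0,0.41,0,-1],[-71,0,52,-0.001,0.573,0,-1],[-91,0,66,-0.001,0.737,0,-1],[-111,0,80,-0.001,0.9,0,-1],[-131,1,95,-0.002,1.065,0.001,-1],[-149,1,108,-0.002,1.21,0.001,-1],[-162,1,117,-0.002,1.31,0.001,-1],[-162,1,117,-0.002,1.31,0.001,-1],[-162,1,117,-0.002,1.31,0.001,-1]]]'; python3 - <<'E'
from h import *
T=cam('top'); yh=np.array([-.2656,.9641,0])
m=ray_z(T,cr(346,303,5,190,185),.0345); print('mid by mouth',m+.044*yh); b=ray_z(T,cr(162,333,5,190,185),.0345); print('mid by bottom',b-.044*yh)
st=arm.observe(); print(st['position'].round(4),st['force'].round(2),st['width'],st['joints'].round(2)); 
cv2.imwrite('pics/w6.png',get_image('wrist')[:,:,::-1])
c=cam('wrist',st); mid=np.array([.5126,.2037,.0345])
print('pred mouth',proj(c,mid-.044*yh),'bottom',proj(c,mid+.044*yh), 'mid',proj(c,mid))
go([.511,.2095,.0345],axes(105.4,30),.163)
E
```

```text
clock: 14.92
position: [0.5328, 0.1318, 0.2916]
ee_rot: [-1.631, -2.143, -0.435]
force: [-0.8, 0.4, 0.6]
width: 0.998
mid by mouth [0.51280399 0.20337723 0.0345    ]
mid by bottom [0.5218744  0.20462919 0.0345    ]
[0.5328 0.1318 0.2916] [-0.8   0.39  0.55] 0.9975150254407297 [-0.35  0.49  0.26  1.9  -0.78  1.01  0.66]
pred mouth [319.23365337 399.3213449 ] bottom [319.33875817 266.03200584] mid [319.28847509 329.79882742]
TCP target [0.5326 0.1309 0.1757] d [-59.2  -0.5  99.9] rv [-0.0008  0.0012  0.0017] ang 0.1 n 3
[-20,-0,33,-0.000,0.000,0.001],[-39,-0,67,-0.001,0.001,0.001],[-59,-0,100,-0.001,0.001,0.002],
```

View pics/w6.png

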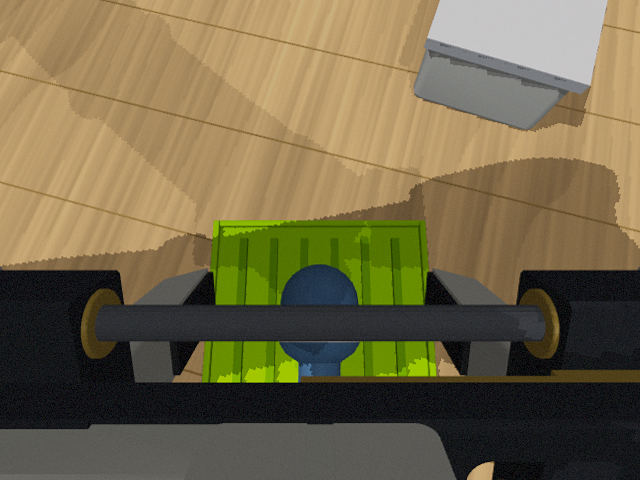

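```bash
python3 -m pendant '[[[-15,0,25,0,0,0,-1],[-33,0,55,0,0,0.001,-1],[-48,0,80,0,0.001,0.001,-1],[-56,0,94,0,0.001,0.002,-1],[-59,0,100,-0.001,0.001,0.002,-1],[-59,0,100,-0.001,0.001,0.002,-1],[-59,0,100,-0.001,0.001,0.002,-1]]]'; python3 - <<'E'
from h import *
st=arm.observe(); print(st['position'].round(4),st['force'].round(2),st['width'],st['joints'].round(2)); 
go([.511,.2095,.0345],axes(105.4,30),.163)
E
```

```text
clock: 15.85
position: [0.534, 0.1301, 0.1771]
ee_rot: [-1.633, -2.14, -0.442]
force: [-1.1, -0.2, 0.5]
width: 1.001
[0.534  0.1301 0.1771] [-1.09 -0.24  0.53] 1.0010549791623145 [-0.29  0.67  0.18  1.96 -0.92  0.84  0.87]
TCP target [0.5326 0.1309 0.1757] d [ 0.3 -1.1  1.8] rv [ 0.0035 -0.001  -0.0008] ang 0.2 n 1
[0,-1,2,0.004,-0.001,-0.001],
```

```bash
python3 -m pendant '[[[0,-0.8,1,0.002,-0.001,0,-0.6],[0,-0.8,1,0.002,-0.001,0,-0.3],[0,-0.8,1,0.002,-0.001,0,-0.2],[0,-0.8,1,0.002,-0.001,0,-0.1],[0,-0.8,1,0.002,-0.001,0,0.2],[0,-0.8,1,0.002,-0.001,0,0.6],[0,-0.8,1,0.002,-0.001,0,1],[0,-0.8,1,0.002,-0.001,0,1]]]' 22; python3 - <<'E'
from h import *
st=arm.observe(); Rm=R.from_rotvec(st['ee_rot']).as_matrix(); print(st['position'].round(4),st['force'].round(2),st['width'],Rm.round(4)); 
t=np.degrees(np.arccos(-Rm[2,2])); print('tilt',t,'grip',st['position']+.163*Rm[:,2], 'implied off', (st['position'][2]-.0345)/-Rm[2,2])
E
```

```text
clock: 16.85
position: [0.5328, 0.1302, 0.1753]
ee_rot: [-1.633, -2.14, -0.437]
force: [0.0, -0.1, 0.0]
width: 0.584
[0.5328 0.1302 0.1753] [ 0.04 -0.06  0.04] 0.5841497832843742 [[-2.284e-01  9.645e-01 -1.324e-01]
 [ 8.353e-01  2.640e-01  4.822e-01]
 [ 5.000e-01 -5.000e-04 -8.660e-01]]
tilt 30.00175496555875 grip [0.51118629 0.20878761 0.03418485] implied off 0.16263609006291155
```

```bash
python3 -m pendant '[[[2,0,-3.5,0,0,0,1],[8,0,-14,0,0,0,1],[20,0,-35,0,0,0,1],[36,0,-62,0,0,0,1],[52,0,-90,0,0,0,1],[62,0,-107,0,0,0,1],[65,0,-113,0,0,0,1],[65,0,-113,0,0,0,1]]]'; python3 - <<'E'
from h import *
st=arm.observe(); print(st['position'].round(4),st['force'].round(2),st['width'],st['joints'].round(2))
# grip point 6mm below mid; upright
for az in(-74.6,-85):
  go([.635,-.264,.059+.09],axes(az,60,True),.1626,N=16)
E
```

```text
clock: 17.85
position: [0.5327, 0.13, 0.3055]
ee_rot: [-1.633, -2.14, -0.437]
force: [-0.7, 0.1, -1.4]
width: 0.584
[0.5327 0.13   0.3055] [-0.74  0.07 -1.39] 0.5843612852831084 [-0.36  0.47  0.27  1.89 -0.76  1.04  0.64]
TCP target [ 0.5976 -0.1282  0.2303] d [-268.1   -5.6  -67.9] rv [-1.1000e-03 -1.5708e+00 -1.4000e-03] ang 90.0 n 16
[-17,-0,-4,-0.000,-0.098,-0.000],[-34,-1,-8,-0.000,-0.196,-0.000],[-50,-1,-13,-0.000,-0.295,-0.000],[-67,-1,-17,-0.000,-0.393,-0.000],[-84,-2,-21,-0.000,-0.491,-0.000],[-101,-2,-25,-0.000,-0.589,-0.001],[-117,-2,-30,-0.000,-0.687,-0.001],[-134,-3,-34,-0.001,-0.785,-0.001],[-151,-3,-38,-0.001,-0.884,-0.001],[-168,-4,-42,-0.001,-0.982,-0.001],[-184,-4,-47,-0.001,-1.080,-0.001],[-201,-4,-51,-0.001,-1.178,-0.001],[-218,-5,-55,-0.001,-1.276,-0.001],[-235,-5,-59,-0.001,-1.374,-0.001],[-251,-5,-64,-0.001,-1.473,-0.001],[-268,-6,-68,-0.001,-1.571,-0.001],
TCP target [ 0.6227 -0.1237  0.2303] d [-270.1   19.8  -69.1] rv [ 0.0511 -1.5661  0.1933] ang 90.5 n 16
[-17,1,-4,0.003,-0.098,0.012],[-34,2,-9,0.006,-0.196,0.024],[-51,4,-13,0.010,-0.294,0.036],[-68,5,-17,0.013,-0.392,0.048],[-84,6,-22,0.016,-0.489,0.060],[-101,7,-26,0.019,-0.587,0.072],[-118,9,-30,0.022,-0.685,0.085],[-135,10,-35,0.026,-0.783,0.097],[-152,11,-39,0.029,-0.881,0.109],[-169,12,-43,0.032,-0.979,0.121],[-186,14,-48,0.035,-1.077,0.133],[-203,15,-52,0.038,-1.175,0.145],[-219,16,-56,0.042,-1.272,0.157],[-236,17,-60,0.045,-1.370,0.169],[-253,19,-65,0.048,-1.468,0.181],[-270,20,-69,0.051,-1.566,0.193],
```

```bash
python3 -m pendant '[[[-8,0,-2,0,-0.049,0,1],[-22,0,-6,0,-0.13,0,1],[-42,-1,-10,0,-0.245,0,1],[-62,-1,-16,0,-0.363,0,1],[-84,-2,-21,0,-0.491,0,1],[-107,-2,-27,0,-0.63,-0.001,1],[-134,-3,-34,-0.001,-0.785,-0.001,1],[-160,-3,-40,-0.001,-0.94,-0.001,1],[-184,-4,-47,-0.001,-1.08,-0.001,1],[-207,-4,-52,-0.001,-1.21,-0.001,1],[-228,-5,-58,-0.001,-1.335,-0.001,1],[-246,-5,-62,-0.001,-1.44,-0.001,1],[-259,-6,-66,-0.001,-1.52,-0.001,1],[-268,-6,-68,-0.001,-1.571,-0.0015,1],[-268,-6,-68,-0.001,-1.571,-0.0015,1],[-268,-6,-68,-0.001,-1.571,-0.0015,1]]]'; python3 - <<'E'
from h import *
st=arm.observe(); Rm=R.from_rotvec(st['ee_rot']).as_matrix(); print(st['position'].round(4),st['force'].round(2),st['width'],st['joints'].round(2),Rm.round(4))
cv2.imwrite('pics/w7.png',get_image('wrist')[:,:,::-1]); s=get_image('side');cv2.imwrite('pics/s7.png',s[:,:,::-1]);s=get_image('top');cv2.imwrite('pics/t7.png',s[:,:,::-1])
c=cam('wrist',st)
for P in([.635,-.264,.03],[.635,-.264,0.006],[.655,-.264,.03],[.615,-.264,.03]): print(proj(c,P).round(0))
E
```

```text
clock: 19.85
position: [0.5971, -0.128, 0.2301]
ee_rot: [1.329, 1.746, -0.768]
force: [-0.5, 0.3, -0.1]
width: 0.581
[ 0.5971 -0.128   0.2301] [-0.49  0.27 -0.13] 0.5812195954089755 [-0.86  1.1   1.2   2.03  0.19  0.26 -0.04] [[-0.1338  0.9641  0.2293]
 [ 0.4826  0.2655 -0.8346]
 [-0.8655 -0.001  -0.5008]]
[321.  55.]
[321.  14.]
[360.  63.]
[280.  47.]
```

View pics/w7.png

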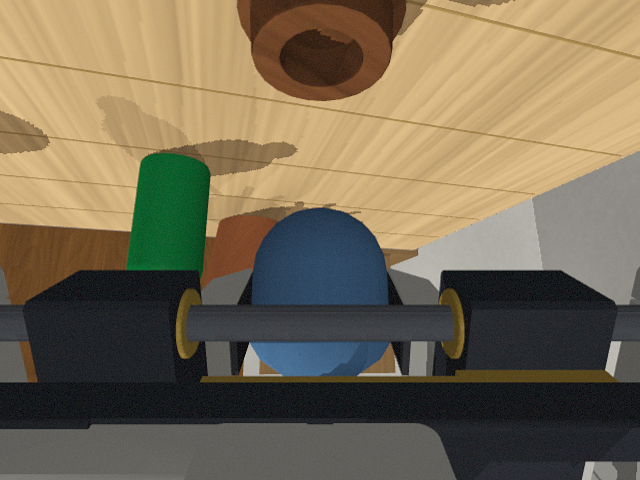

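View pics/s7.png

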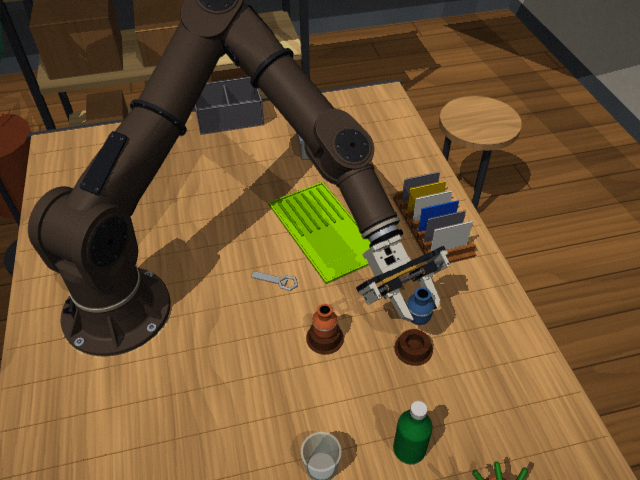

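View pics/t7.png

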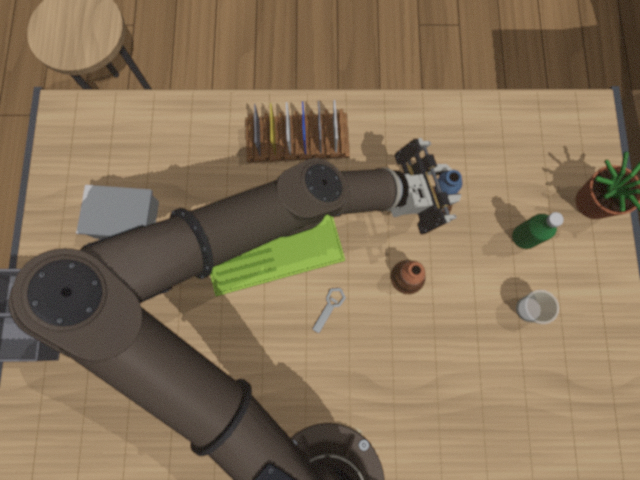

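```bash
cat > t3.py <<'E'
from ik import *
q=arm.observe()['joints']; P=chain(q,PF); print([p.round(3).tolist() for p in P], arm.observe()['position'])
A=R.from_rotvec(arm.observe()['ee_rot']).as_matrix()
def step(q,p,A):
    for _ in range(20):
        e=np.concatenate([p-chain(q,PF)[-1],(R.from_matrix(A)*ori(SG*q,[0,np.pi/2]).inv()).as_rotvec()])
        if np.linalg.norm(e)<1e-5: break
        J=np.zeros((6,7))
        for i in range(7):
            d=np.zeros(7);d[i]=1e-5
            J[:3,i]=(chain(q+d,PF)[-1]-chain(q,PF)[-1])/1e-5
            J[3:,i]=(ori(SG*(q+d),[0,np.pi/2])*ori(SG*q,[0,np.pi/2]).inv()).as_rotvec()/1e-5
        q=q+np.linalg.pinv(J)@e
    return q
p=P[-1].copy()
for k in range(10):
    p[2]-=.01; q=step(q,p,A); print((k+1)*10,q.round(2),'marg %.2f'%np.min(np.minimum(q-LO,HI-q)),'elbow',chain(q,PF)[1].round(2),'wrist',chain(q,PF)[2].round(3))
E
python3 t3.py
```

```text
[[0.028, -0.024, 0.272], [0.351, 0.346, 0.537], [0.553, 0.033, 0.327], [0.597, -0.128, 0.231]] [ 0.59735797 -0.12802173  0.23077634]
10 [-0.86  1.12  1.19  2.03  0.18  0.25 -0.05] marg 0.13 elbow [0.36 0.35 0.53] wrist [0.553 0.033 0.317]
20 [-0.86  1.14  1.18  2.03  0.17  0.24 -0.05] marg 0.12 elbow [0.36 0.35 0.52] wrist [0.553 0.033 0.307]
30 [-0.85  1.16  1.17  2.04  0.16  0.23 -0.06] marg 0.11 elbow [0.36 0.35 0.51] wrist [0.553 0.033 0.297]
40 [-0.85  1.17  1.16  2.04  0.16  0.22 -0.07] marg 0.10 elbow [0.37 0.35 0.5 ] wrist [0.553 0.033 0.287]
50 [-0.85  1.19  1.15  2.04  0.15  0.21 -0.08] marg 0.09 elbow [0.37 0.35 0.49] wrist [0.553 0.033 0.277]
60 [-0.84  1.21  1.14  2.04  0.14  0.2  -0.09] marg 0.08 elbow [0.38 0.36 0.48] wrist [0.553 0.033 0.267]
70 [-0.84  1.23  1.13  2.04  0.13  0.19 -0.1 ] marg 0.07 elbow [0.38 0.36 0.47] wrist [0.553 0.033 0.257]
80 [-0.84  1.24  1.12  2.03  0.12  0.18 -0.11] marg 0.06 elbow [0.38 0.36 0.47] wrist [0.553 0.033 0.247]
90 [-0.83  1.26  1.11  2.03  0.12  0.17 -0.12] marg 0.05 elbow [0.39 0.36 0.46] wrist [0.553 0.033 0.237]
100 [-0.83  1.28  1.11  2.03  0.11  0.17 -0.13] marg 0.05 elbow [0.39 0.36 0.45] wrist [0.553 0.033 0.227]
```

```bash
python3 - <<'E'
from h import *
Rg=np.array([[-2.284e-01,9.645e-01,-1.324e-01],[8.353e-01,2.640e-01,4.822e-01],[5e-1,-5e-4,-8.66e-1]]);tg=np.array([0.5328,0.1302,0.1753])
st=arm.observe(); Rm=R.from_rotvec(st['ee_rot']).as_matrix()
for a in ([.2656,-.9641,0],np.cross([0,0,1],-Rg[:,1])):
  a=np.array(a); print('axis now',(Rm@Rg.T@a).round(4))
mid=st['position']+Rm@Rg.T@(np.array([.5122,.2035,.0345])-tg); print('mid now',mid.round(4))
R0=Rm.T; d=np.array([.635,-.264,.0665])-mid; print('shift world',d.round(4),'tool mm',(Rm.T@d*1000).round(1), 'down 1mm tool',(Rm.T@[0,0,-1]).round(3))
s=cv2.imread('pics/s7.png'); cv2.imwrite('pics/s7c.png',cv2.resize(s[240:370,340:460],None,fx=5,fy=4.5,interpolation=cv2.INTER_CUBIC))
S=cam('side'); print('pred mouth',proj(S,mid+[0,0,.044]),'bottom',proj(S,mid-[0,0,.044]))
T=cam('top'); print('pred mouth top',proj(T,mid+[0,0,.044]))
t=cv2.imread('pics/t7.png'); cv2.imwrite('pics/t7c.png',cv2.resize(t[150:230,400:500],None,fx=6,fy=6,interpolation=cv2.INTER_CUBIC))
E
```

```text
axis now [ 0.0011 -0.001   1.    ]
axis now [-5.000e-04 -1.400e-03  9.999e-01]
mid now [ 0.6344 -0.2638  0.1545]
shift world [ 0.0006 -0.0002 -0.088 ] tool mm [75.9  0.5 44.4] down 1mm tool [ 0.865 -0.001  0.501]
pred mouth [423.37000693 292.86763563] bottom [418.39749832 318.81641694]
pred mouth top [454.21530274 176.89177696]
```

View pics/s7c.png

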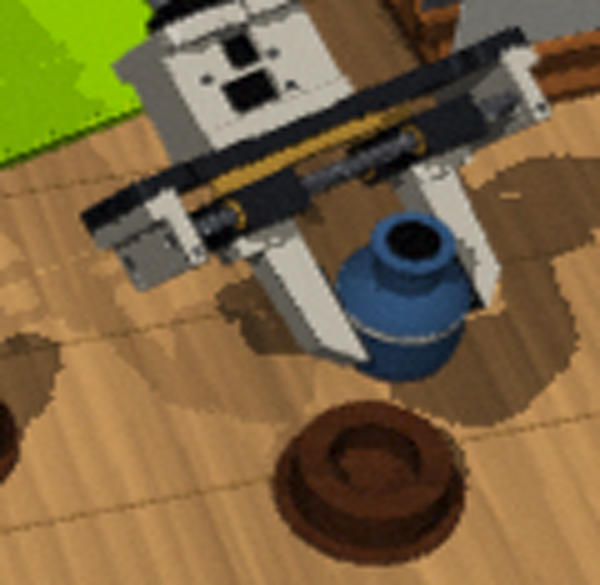

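View pics/t7c.png

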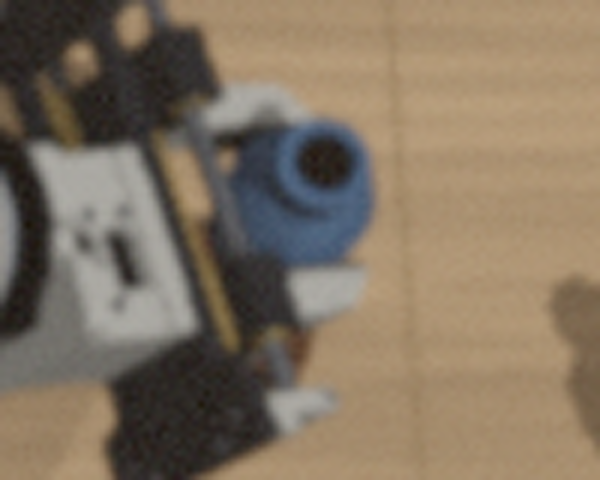

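```bash
python3 -m pendant '[[[4,0,2.5,0,0,0,1],[14,0,8,0,0,0,1],[28,0,16.5,0,0,0,1],[43,0.5,25,0,0,0,1],[56,0.5,33,0,0,0,1],[65,0.5,38,0,0,0,1],[70,0.5,41,0,0,0,1],[72.9,0.5,42.6,0,0,0,1],[72.9,0.5,42.6,0,0,0,1],[72.9,0.5,42.6,0,0,0,1]]]'; cat > t4.py <<'E'
from h import *
Rg=np.array([[-2.284e-01,9.645e-01,-1.324e-01],[8.353e-01,2.640e-01,4.822e-01],[5e-1,-5e-4,-8.66e-1]]);tg=np.array([0.5328,0.1302,0.1753])
st=arm.observe(); Rm=R.from_rotvec(st['ee_rot']).as_matrix()
a=np.array([.2656,-.9641,0]); print('axis now',(Rm@Rg.T@a).round(4))
mid=st['position']+Rm@Rg.T@(np.array([.5122,.2035,.0345])-tg); print('mid now',mid.round(4),'F',st['force'].round(1),'w',st['width'].round(3),st['joints'].round(2))
d=np.array([.635,-.264,.065])-mid; print('tool mm',(Rm.T@d*1000).round(1))
A=(Rm@Rg.T@a); c=np.cross(A,[0,0,1]); print('fix rot tool',(Rm.T@c).round(4))
E
python3 t4.py; python3 - <<'E'
from h import *
s=get_image('side'); cv2.imwrite('pics/s8.png',cv2.resize(s[260:380,290:460],None,fx=4.5,fy=4.5,interpolation=cv2.INTER_CUBIC)[:,:,::-1])
E
```

```text
clock: 21.25
position: [0.598, -0.1285, 0.1466]
ee_rot: [1.329, 1.744, -0.767]
force: [-0.2, -0.6, -2.2]
width: 0.584
axis now [9.e-04 6.e-04 1.e+00]Traceback (most recent call last):
  File "t4.py", line 5, in <module>
    mid=st['position']+Rm@Rg.T@(np.array([.5122,.2035,.0345])-tg); print('mid now',mid.round(4),'F',st['force'].round(1),'w',st['width'].round(3),st['joints'].round(2))
                                                                                                                             ^^^^^^^^^^^^^^^^^
AttributeError: 'float' object has no attribute 'round'
```

View pics/s8.png

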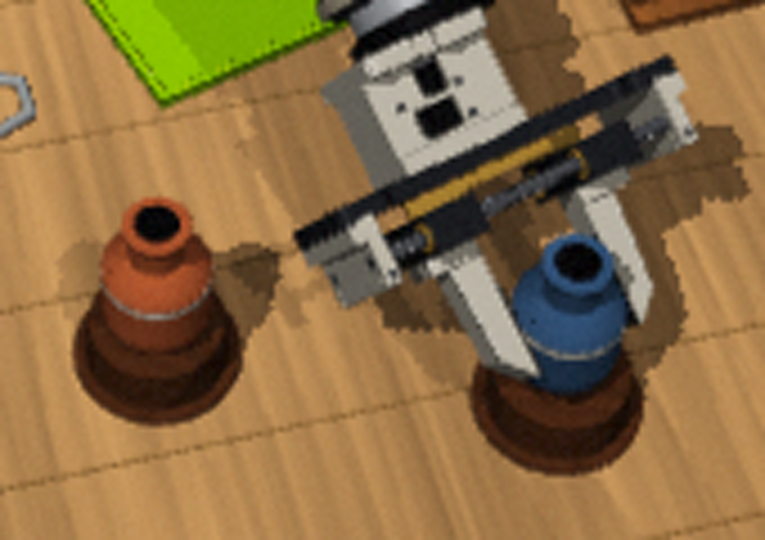

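```bash
sed -i "s/st\['width'\].round(3)/st['width']/" t4.py; python3 t4.py
```

```text
axis now [9.e-04 5.e-04 1.e+00]
mid now [ 0.635  -0.2644  0.0704] F [ 0.6 -0.1 -1.9] w 0.5845217373393854 [-0.83  1.25  1.12  2.03  0.12  0.18 -0.12]
tool mm [4.9 0.1 2.4]
fix rot tool [-0.0005  0.0002  0.0009]
```

```bash
python3 -m pendant '[[[1.3,0,0.6,0,0,0,1],[2.6,0,1.2,0,0,0,1],[2.6,0,1.2,0,0,0,1]]]'; python3 -m pendant '[[[0.6,0,0.3,0,0,0,1],[1.1,0,0.6,0,0,0,1],[1.1,0,0.6,0,0,0,1]]]'; python3 t4.py
```

```text
clock: 21.68
position: [0.5981, -0.1288, 0.1442]
ee_rot: [1.329, 1.743, -0.767]
force: [1.7, -3.0, 3.5]
width: 0.582
clock: 22.05
position: [0.5981, -0.1291, 0.1436]
ee_rot: [1.329, 1.741, -0.768]
force: [0.7, -2.3, 8.4]
width: 0.584
axis now [-6.0e-04  2.5e-03  1.0e+00]
mid now [ 0.6351 -0.2652  0.0678] F [ 0.7 -2.3  8.4] w 0.5844564986167949 [-0.83  1.26  1.12  2.03  0.12  0.18 -0.12]
tool mm [3.  0.2 0.4]
fix rot tool [-0.0001  0.0026  0.0001]
```

```bash
python3 -m pendant '[[[-0.6,0.1,1,0,-0.0015,0,1],[-0.6,0.1,1,0,-0.0015,0,1],[-0.6,0.1,1,0,-0.0015,0,1]]]'; python3 t4.py; python3 - <<'E'
from h import *
st=arm.observe(); c=cam('wrist',st); cv2.imwrite('pics/w9.png',get_image('wrist')[:,:,::-1])
s=get_image('side'); cv2.imwrite('pics/s9.png',cv2.resize(s[270:380,360:460],None,fx=6,fy=5.4,interpolation=cv2.INTER_CUBIC)[:,:,::-1])
S=cam('side');
for n,P in(('mouth',[.635,-.2645,.109]),('mouth+3',[.635,-.2645,.112]),('foot',[.635,-.264,.0])): print(n,(np.array(proj(S,P))-[360,270])*[6,5.4])
E
```

```text
clock: 22.42
position: [0.5984, -0.1299, 0.1429]
ee_rot: [1.328, 1.741, -0.769]
force: [0.5, -2.4, 6.2]
width: 0.582
axis now [-0.      0.0032  1.    ]
mid now [ 0.6354 -0.266   0.0672] F [ 0.5 -2.4  6.2] w 0.5816339377006942 [-0.83  1.26  1.12  2.03  0.12  0.17 -0.12]
tool mm [ 2.9  0.2 -0.6]
fix rot tool [-0.0004  0.0031  0.0007]
mouth [352.39212144 266.98629949]
mouth+3 [353.36096262 262.45881546]
foot [318.92407438 420.22434257]
```

View pics/s9.png

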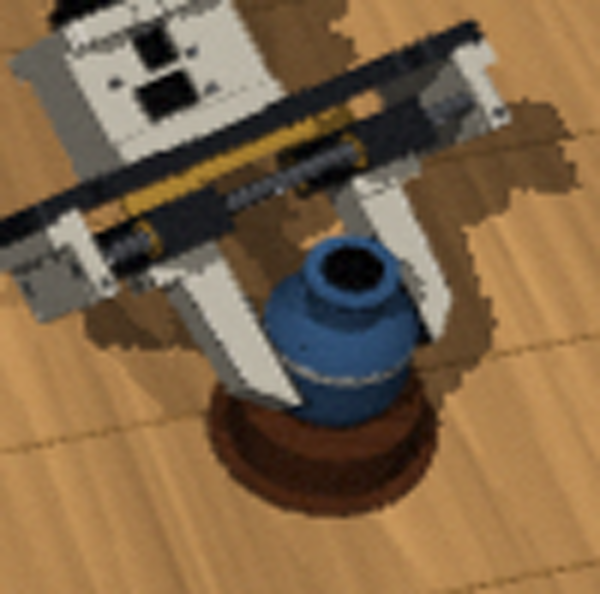

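View pics/w9.png

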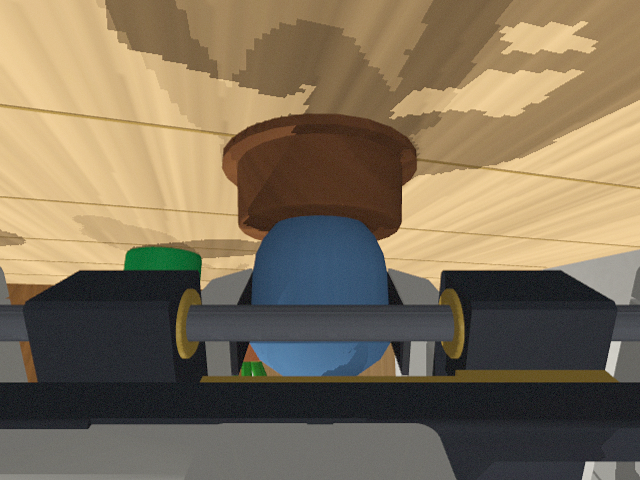

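```bash
python3 -m pendant '[[[-0.3,0,0,0,0.0015,0,1],[-0.5,-0.1,0.2,0,0.003,0,1],[-0.5,-0.1,0.2,0,0.003,0,1]]]'; python3 t4.py
```

```text
clock: 22.9
position: [0.5985, -0.1303, 0.1433]
ee_rot: [1.33, 1.744, -0.767]
force: [0.3, -1.7, 6.0]
width: 0.582
axis now [6.e-04 1.e-04 1.e+00]
mid now [ 0.6354 -0.2661  0.0671] F [ 0.3 -1.7  6. ] w 0.5819519725511574 [-0.83  1.26  1.12  2.03  0.12  0.17 -0.12]
tool mm [ 2.9  0.2 -0.8]
fix rot tool [-0.0003 -0.      0.0006]
```

```bash
python3 -m pendant '[[[-0.4,-0.1,-0.1,0,0,0,1],[-0.4,-0.1,-0.1,0,0,0,1],[-0.4,-0.1,-0.1,0,0,0,1]]]'; python3 t4.py
```

```text
clock: 23.28
position: [0.5984, -0.1302, 0.1434]
ee_rot: [1.33, 1.744, -0.766]
force: [2.2, -2.1, 5.5]
width: 0.58
axis now [ 1.e-03 -2.e-04  1.e+00]
mid now [ 0.6354 -0.266   0.0672] F [ 2.2 -2.1  5.5] w 0.5797908044633736 [-0.83  1.26  1.12  2.03  0.12  0.17 -0.12]
tool mm [ 2.9  0.2 -0.7]
fix rot tool [-0.0005 -0.0004  0.0008]
```

```bash
python3 -m pendant '[[[-0.4,0,-0.2,0,0,0,1],[-0.7,0.1,-0.4,0,0,0,1],[-0.7,0.1,-0.4,0,0,0,1]]]'; python3 t4.py
```

```text
clock: 23.65
position: [0.5984, -0.13, 0.1437]
ee_rot: [1.33, 1.745, -0.767]
force: [2.7, -4.6, 3.3]
width: 0.585
axis now [ 1.7e-03 -7.0e-04  1.0e+00]
mid now [ 0.6353 -0.2658  0.0674] F [ 2.7 -4.6  3.3] w 0.5849953405721283 [-0.83  1.26  1.12  2.03  0.12  0.17 -0.12]
tool mm [ 2.9  0.2 -0.3]
fix rot tool [-0.0007 -0.0011  0.0013]
```

```bash
python3 -m pendant '[[[-0.2,0.1,0.4,0,0,0,1],[-0.45,0.15,0.75,0,-0.001,0,1],[-0.45,0.15,0.75,0,-0.001,0,1]]]'; python3 t4.py
```

```text
clock: 24.02
position: [0.5985, -0.1305, 0.1434]
ee_rot: [1.329, 1.745, -0.767]
force: [0.8, -0.7, 2.4]
width: 0.58
axis now [ 2.2e-03 -1.0e-04  1.0e+00]
mid now [ 0.6355 -0.2663  0.0671] F [ 0.8 -0.7  2.4] w 0.580305685185187 [-0.83  1.26  1.12  2.03  0.12  0.17 -0.12]
tool mm [ 3.   0.2 -1. ]
fix rot tool [-0.001  -0.0006  0.0018]
```

```bash
python3 -m pendant '[[[0,0,0,0,0,0,-0.15],[0,0,0,0,0,0,-0.18],[0,0,0,0,0,0,-0.21],[0,0,0,0,0,0,-0.25],[0,0,0,0,0,0,-0.4],[0,0,0,0,0,0,-0.7],[0,0,0,0,0,0,-1],[0,0,0,0,0,0,-1]]]'; python3 - <<'E'
from h import *
print(arm.observe()['force'].round(1))
s=get_image('side'); cv2.imwrite('pics/s10.png',cv2.resize(s[270:380,290:460],None,fx=4.5,fy=4.5,interpolation=cv2.INTER_CUBIC)[:,:,::-1])
E
```

```text
clock: 25.02
position: [0.5987, -0.1307, 0.1436]
ee_rot: [1.329, 1.745, -0.767]
force: [0.3, -0.5, -0.1]
width: 0.969
[ 0.3 -0.5 -0.1]
```

View pics/s10.png

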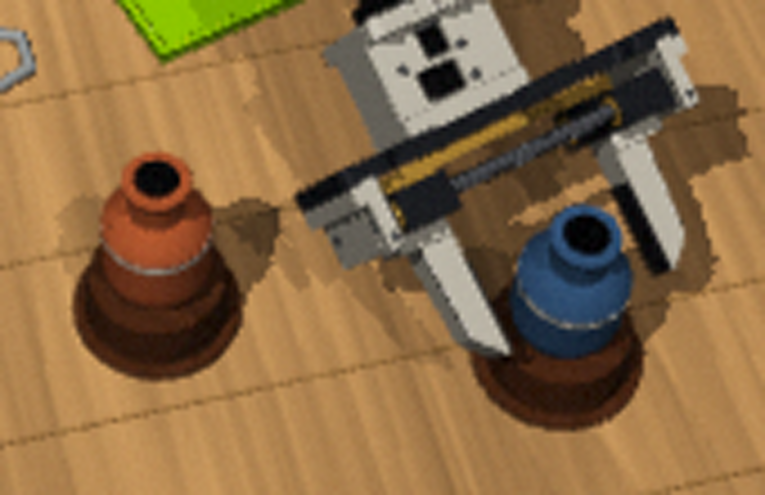

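```bash
python3 -m pendant '[[[0,0,-4,0,0,0,-1],[0,0,-14,0,0,0,-1],[0,0,-32,0,0,0,-1],[0,0,-56,0,0,0,-1],[0,0,-85,0,0,0,-1],[0,0,-105,0,0,0,-1],[0,0,-110,0,0,0,-1]]]'; python3 - <<'E'
from h import *
st=arm.observe()
s=get_image('side'); cv2.imwrite('pics/s11f.png',s[:,:,::-1]); cv2.imwrite('pics/s11.png',cv2.resize(s[295:375,370:460],None,fx=8,fy=7,interpolation=cv2.INTER_CUBIC)[:,:,::-1])
t=get_image('top'); cv2.imwrite('pics/t11f.png',t[:,:,::-1]); cv2.imwrite('pics/t11.png',cv2.resize(t[155:235,400:490],None,fx=8,fy=7,interpolation=cv2.INTER_CUBIC)[:,:,::-1])
w=get_image('wrist'); cv2.imwrite('pics/w11.png',w[:,:,::-1])
c=cam('wrist',st);S=cam('side');T=cam('top')
for n,P in(('mouth',[.635,-.265,.109]),('rim',[.635,-.265,.03]),('foot',[.635,-.265,.0])): 
    print(n,'side',((np.array(proj(S,P))-[369.5,294.5])*[8,7]).round(1),'top',((np.array(proj(T,P))-[399.5,154.5])*[8,7]).round(1),'wrist',proj(c,P).round(1))
E
```

```text
clock: 25.95
position: [0.5735, -0.0372, 0.1992]
ee_rot: [1.328, 1.746, -0.765]
force: [-0.2, -0.4, -0.3]
width: 0.999
mouth side [394.5 175.9] top [359.3 250.3] wrist [316.8 304.5]
rim side [362.  323.3] top [296.2 323. ] wrist [316.9 188.9]
foot side [350.5 375.9] top [274.3 348.2] wrist [317.  149.5]
```

View pics/s11.png

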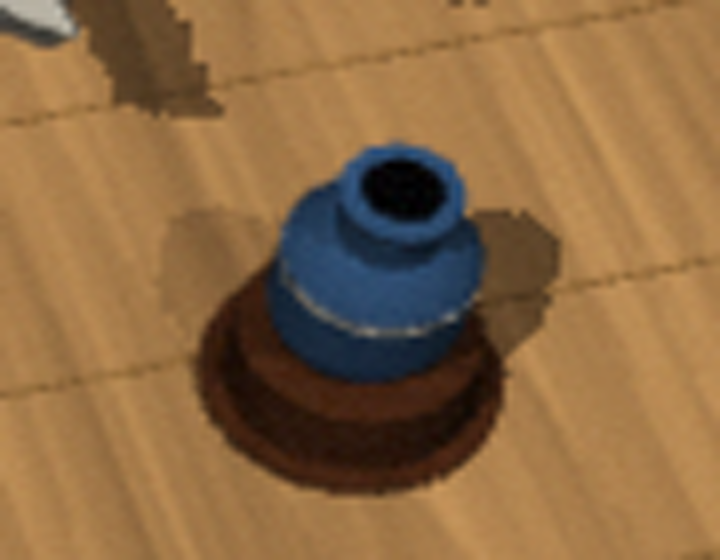

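View pics/t11.png

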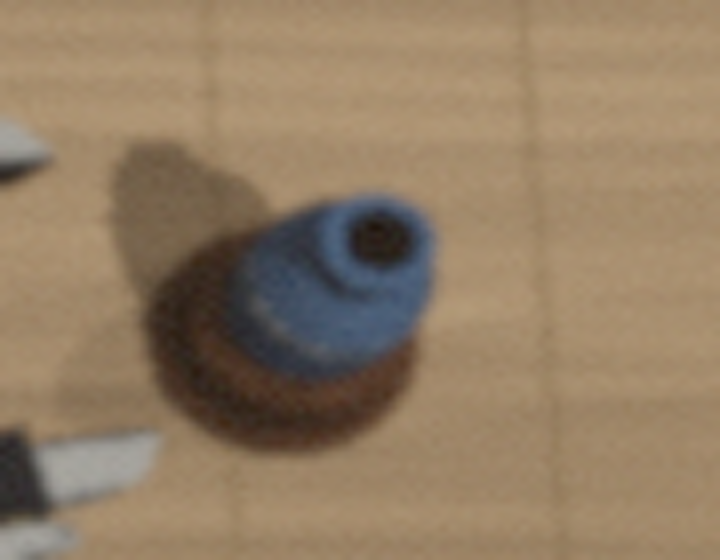

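View pics/w11.png

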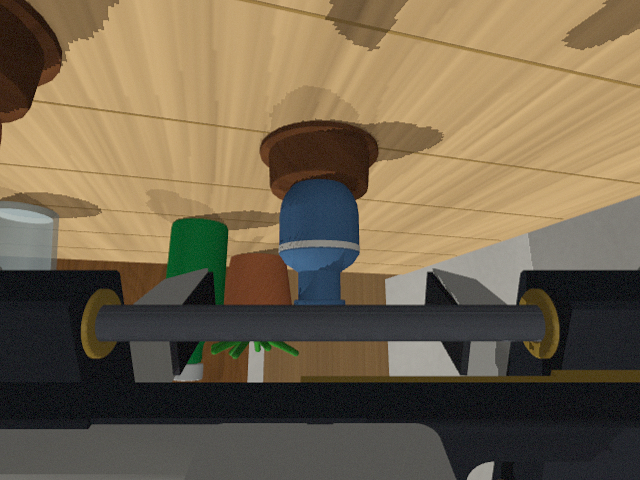

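```bash
python3 - <<'E'
from h import *
S=cam('side');T=cam('top')
s=np.array([403/8+369.5,190/7+294.5]); t=np.array([381/8+399.5,238/7+154.5])
m=tri(S,s,T,t); print('mouth tri',m); print('at z=.109 S',ray_z(S,s,.108),'T',ray_z(T,t,.108))
# sister reference bias
print('sister',tri(S,cr(124,73,5,300,295),T,cr(162,426,4.5,380,175)))
# empty ring mouth centre
print('ring',tri(S,cr(575,228,5,300,295),T,cr(253,116,4.5,380,175)))
# sister ring foot
s0=cv2.imread('pics/s11f.png'); cv2.imwrite('pics/sis.png',cv2.resize(s0[295:360,300:350],None,fx=9,fy=9,interpolation=cv2.INTER_CUBIC))
E
```

```text
mouth tri [ 0.63680253 -0.27082227  0.11038091]
at z=.109 S [ 0.63574244 -0.26966089  0.108     ] T [ 0.63949083 -0.27163365  0.108     ]
sister [ 0.45272891 -0.19186701  0.10985533]
ring [ 0.63550624 -0.2634501   0.0295799 ]
```

View pics/sis.png

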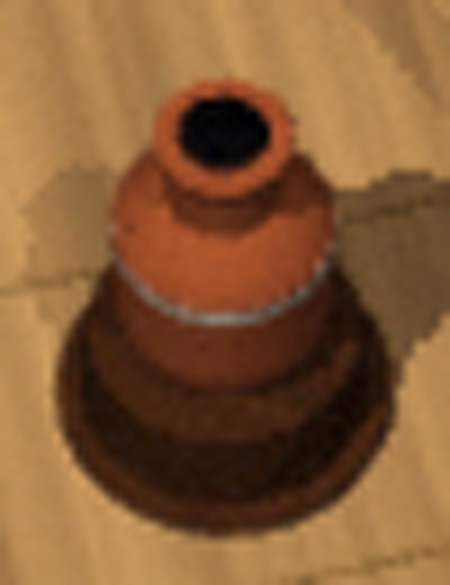

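```bash
python3 - <<'E'
from h import *
S=cam('side');T=cam('top')
def ov(img,c,cx,cy,x0,y0,w,h,f,out,vase=None):
    im=cv2.resize(cv2.imread(img)[y0:y0+h,x0:x0+w],None,fx=f,fy=f,interpolation=cv2.INTER_CUBIC)
    for r,z,col in((.042,0,(0,255,255)),(.036,.03,(0,255,0)),(.02,.03,(255,255,0))):
        a=np.linspace(0,2*np.pi,80); pts=np.array([(proj(c,[cx+r*np.cos(t),cy+r*np.sin(t),z])-[x0,y0]+.5)*f-.5 for t in a]); cv2.polylines(im,[pts.round().astype(int)],True,col,1)
    cv2.imwrite(out,im); return im
X=(.635,-.2635)
a=ov('pics/side0.png',S,*X,380,320,66,50,9,'pics/o1.png'); b=ov('pics/top0.png',T,*X,405,180,60,50,9,'pics/o2.png')
E
```

```text
(no output)
```

View pics/o1.png

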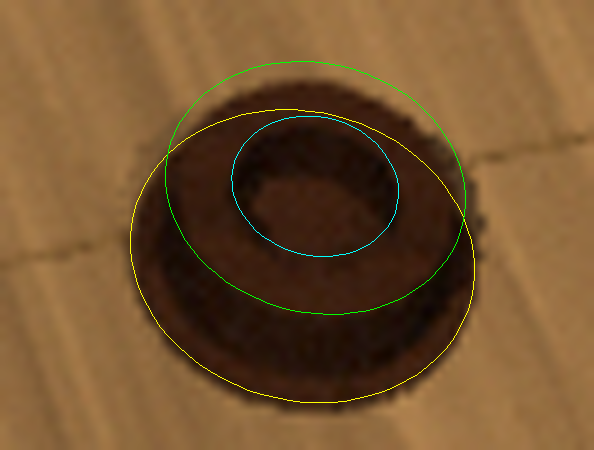

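View pics/o2.png

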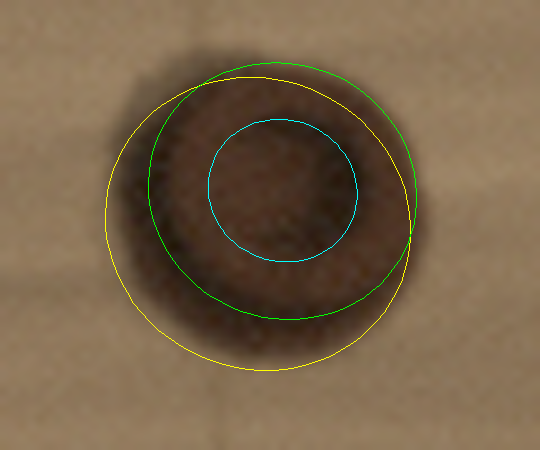

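```bash
cat > ovv.py <<'E'
from h import *
import sys
S=cam('side');T=cam('top')
def ov(img,c,ring,lean,x0,y0,w,h,f,out):
    im=cv2.resize(cv2.imread(img)[y0:y0+h,x0:x0+w],None,fx=f,fy=f,interpolation=cv2.INTER_CUBIC)
    for L,col in lean:
        ax=np.array([L[0],L[1],1.]);ax/=np.linalg.norm(ax); B=np.array([*ring,.0481]); e1=np.cross(ax,[0,1,0]);e1/=np.linalg.norm(e1);e2=np.cross(ax,e1)
        for r,s in((.017,.061),(.027,.027),(.027,0)):
            pts=np.array([(proj(c,B+ax*s+r*(e1*np.cos(t)+e2*np.sin(t)))-[x0,y0]+.5)*f-.5 for t in np.linspace(0,2*np.pi,80)]); cv2.polylines(im,[pts.round().astype(int)],True,col,1)
    cv2.imwrite(out,im)
E
python3 - <<'E'
from ovv import *
L=[((0,0),(0,255,255)),((.02,-.09),(0,255,0))]
ov('pics/s11f.png',S,(.636,-.2645),L,380,300,66,66,9,'pics/o3.png')
ov('pics/t11f.png',T,(.637,-.266),L,410,170,60,50,10,'pics/o4.png')
E
```

```text
(no output)
```

View pics/o3.png

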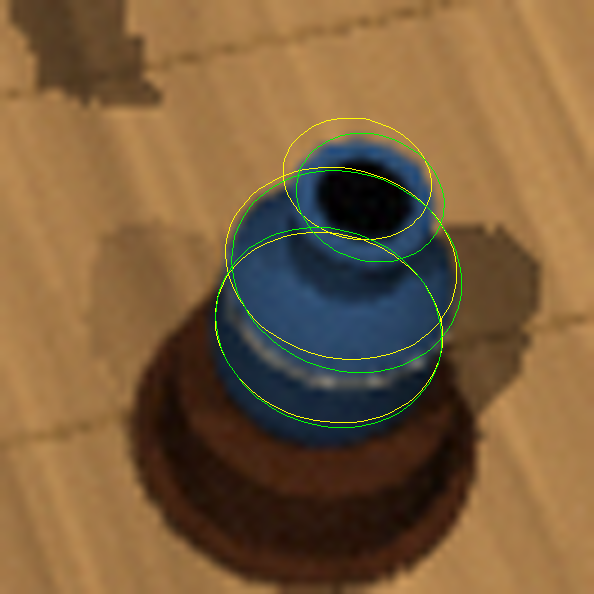

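View pics/o4.png

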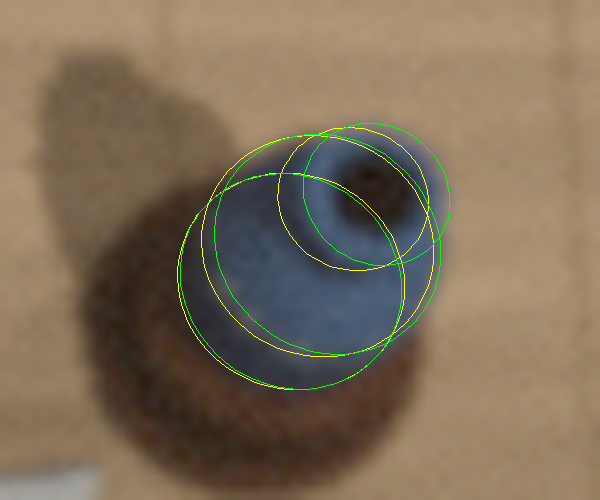

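```bash
python3 - <<'E'
from ovv import *
def ring(img,c,X,x0,y0,w,h,f,out,dz=0):
    ov(img,c,X,[((0,0),(0,255,255))],x0,y0,w,h,f,out); im=cv2.imread(out)
    for r,z,col in((.042,0,(255,255,255)),(.036,.03,(0,255,0))):
        pts=np.array([(proj(c,[X[0]+r*np.cos(t),X[1]+r*np.sin(t),z])-[x0,y0]+.5)*f-.5 for t in np.linspace(0,2*np.pi,80)]); cv2.polylines(im,[pts.round().astype(int)],True,col,1)
    cv2.imwrite(out,im)
ring('pics/s11f.png',S,(.4525,-.192),295,295,62,66,9,'pics/o5.png')
ring('pics/t11f.png',T,(.4525,-.192),380,245,60,55,10,'pics/o6.png')
E
```

```text
(no output)
```

View pics/o5.png

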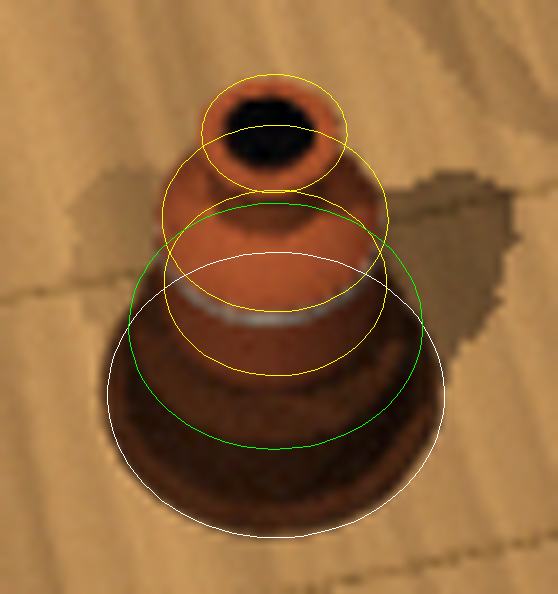

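View pics/o6.png

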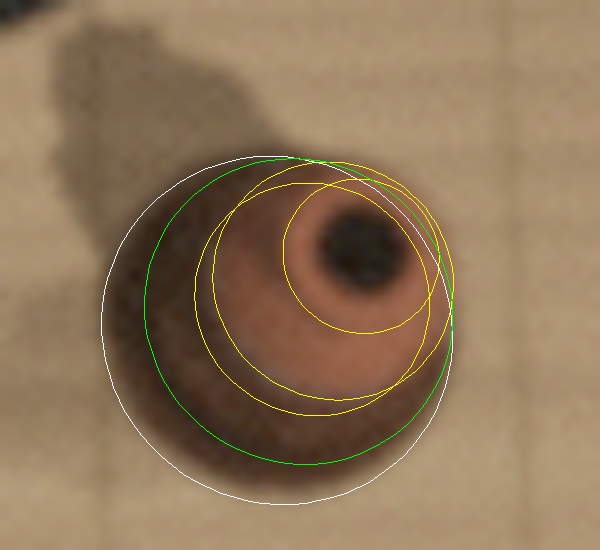

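```bash
cat > sil.py <<'E'
from h import *
from scipy.optimize import minimize
S=cam('side');T=cam('top')
SC=[(0.,.027)]+[(s,.027) for s in(.006,.012,.018,.027)]+[(-.0,.027),(.031,.0245),(.035,.0195),(.039,.014),(.045,.014),(.051,.014),(.0571,.017),(.061,.017)]
# s measured from ball centre (27mm above bottom)
BALL=[(-.027*np.sin(a),.027*np.cos(a)) for a in np.radians([10,20,30])]
def render(c,B,L,x0,y0,w,h,f):
    m=np.zeros((h*f,w*f),np.uint8); ax=np.array([L[0],L[1],1.]);ax/=np.linalg.norm(ax); e1=np.cross(ax,[0,1,0]);e1/=np.linalg.norm(e1);e2=np.cross(ax,e1)
    t=np.linspace(0,2*np.pi,48); K,Rm,p=c
    def circ(s,r):
        P=B+ax*s+r*(np.outer(np.cos(t),e1)+np.outer(np.sin(t),e2)); q=(P-p)@Rm@K.T; uv=q[:,:2]/q[:,2:]; return ((uv-[x0,y0]+.5)*f-.5)
    prof=sorted(BALL+SC)
    C=[circ(s,r) for s,r in prof]
    for a,b in zip(C[:-1],C[1:]):
        hull=cv2.convexHull(np.vstack([a,b]).astype(np.float32)); cv2.fillConvexPoly(m,(hull*16).round().astype(np.int32),1,shift=4)
    return m
def maskimg(img,kind,x0,y0,w,h,f):
    im=cv2.imread(img)[y0:y0+h,x0:x0+w]; im=cv2.resize(im,None,fx=f,fy=f,interpolation=cv2.INTER_CUBIC).astype(int); b,g,r=im[...,0],im[...,1],im[...,2]
    m=((b>r+12)&(b>g)) if kind=='blue' else ((r>2.0*b)&(r>kind)&(r>1.6*g))
    m=m.astype(np.uint8); cs,_=cv2.findContours(m,cv2.RETR_EXTERNAL,cv2.CHAIN_APPROX_NONE); cs=max(cs,key=cv2.contourArea); o=np.zeros_like(m); cv2.drawContours(o,[cs],-1,1,-1); return o
E
python3 - <<'E'
from sil import *
a=maskimg('pics/s11f.png','blue',380,295,66,75,6);b=maskimg('pics/t11f.png','blue',410,165,60,60,6);c=maskimg('pics/s11f.png',78,295,295,62,75,6);d=maskimg('pics/t11f.png',75,380,245,60,60,6)
def sh(img,m,x0,y0,w,h):
    im=cv2.resize(cv2.imread(img)[y0:y0+h,x0:x0+w],None,fx=6,fy=6,interpolation=cv2.INTER_CUBIC); cs,_=cv2.findContours(m,cv2.RETR_EXTERNAL,cv2.CHAIN_APPROX_NONE); cv2.drawContours(im,cs,-1,(255,255,255),1); return cv2.resize(im,(390,290))
cv2.imwrite('pics/m.png',np.vstack([np.hstack([sh('pics/s11f.png',a,380,295,66,75),sh('pics/t11f.png',b,410,165,60,60)]),np.hstack([sh('pics/s11f.png',c,295,295,62,75),sh('pics/t11f.png',d,380,245,60,60)])]))
E
```

```text
(no output)
```

View pics/m.png

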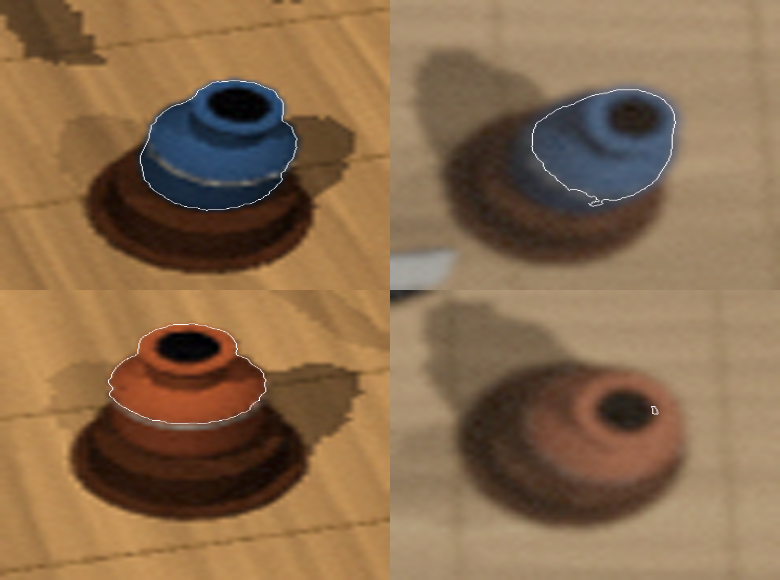

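```bash
cat > fitlean.py <<'E'
from sil import *
def fit(img,c,kind,B0,box,cut,f=6,L0=(0,0)):
    x0,y0,w,h=box; M=maskimg(img,kind,x0,y0,w,h,f)[:int(cut*f)]
    def cost(v):
        m=render(c,np.array([v[0]/1000,v[1]/1000,.0481]),(v[2]/1000,v[3]/1000),x0,y0,w,h,f)[:int(cut*f)]
        return float(np.sum(m!=M))/f/f
    best=None
    for l in((0,0),(20,-70),(-20,70)):
        s=minimize(cost,[B0[0]*1000,B0[1]*1000,*l],method='Nelder-Mead',options=dict(initial_simplex=np.array([[B0[0]*1000,B0[1]*1000,*l]]+[[B0[0]*1000+4*(i==0),B0[1]*1000+4*(i==1),l[0]+60*(i==2),l[1]+60*(i==3)] for i in range(4)]),xatol=.05,fatol=.02,maxiter=500))
        if best is None or s.fun<best.fun: best=s
    return best.x.round(1),round(best.fun,1)
if __name__=='__main__':
    import sys
    im=sys.argv[1]
    print('blue side full',fit(im,S,'blue',(.636,-.265),(380,295,66,75),75))
    print('blue side upper',fit(im,S,'blue',(.636,-.265),(380,295,66,75),43))
    print('sister side upper',fit(im,S,78,(.4525,-.192),(295,295,62,75),28))
E
python3 fitlean.py pics/s11f.png; python3 - <<'E'
from fitlean import *
# draw fit
E
```

```text
blue side full (array([ 634.6, -264.8,   -8.1, -125.5]), np.float64(30.0))
blue side upper (array([ 634. , -268.5,    1.2,  -54. ]), np.float64(14.9))
sister side upper (array([ 450.3, -192.7,    5.2,   -7.6]), np.float64(6.3))
```

```bash
python3 -m pendant '[[[0,0,15,0,0,0,-1],[0,0,40,0,0,0,-1],[0,0,70,0,0,0,-1],[0,0,92,0,0,0,-1],[0,0,104,0,0,0,-1],[0,0,109,0,0,0,-1],[0,0,110,0,0,0,-1],[0,0,110,0,0,0,-1],[0,0,110,0,0,0,-1]]]'; python3 -m pendant '[[[0,0,0,0,0,0,-0.6],[0,0,0,0,0,0,-0.35],[0,0,0,0,0,0,-0.25],[0,0,0,0,0,0,-0.2],[0,0,0,0,0,0,-0.16],[0,0,0,0,0,0,-0.12],[0,0,0,0,0,0,0],[0,0,0,0,0,0,0.4],[0,0,0,0,0,0,1],[0,0,0,0,0,0,1]]]' 15; python3 t4.py
```

```text
clock: 27.22
position: [0.5988, -0.13, 0.1438]
ee_rot: [1.329, 1.745, -0.766]
force: [0.4, 0.3, 0.1]
width: 0.999
clock: 28.48
position: [0.5986, -0.1307, 0.1436]
ee_rot: [1.329, 1.745, -0.767]
force: [-0.5, -0.0, 0.0]
width: 0.583
axis now [1.8e-03 2.0e-04 1.0e+00]
mid now [ 0.6355 -0.2665  0.0674] F [-0.5 -0.   0. ] w 0.583112379637806 [-0.83  1.26  1.12  2.03  0.12  0.17 -0.12]
tool mm [ 3.4  0.2 -1.1]
fix rot tool [-0.0009 -0.0003  0.0016]
```

```bash
python3 - <<'E'
from h import *
st=arm.observe(); Rm=R.from_rotvec(st['ee_rot']).as_matrix(); p=st['position']; C=np.array([.6362,-.2655,.0481])
print('up3',(Rm.T@[0,0,3]).round(2))
for th in(.035,.07):
    w=R.from_rotvec(-th*Rm[:,1]); d=w.apply(p-C)+C-p; print(th,'world',(d*1e3).round(2),'tool',(Rm.T@d*1e3).round(2),'with up3',(Rm.T@(d+[0,0,.003])*1e3).round(2), 'axis shift of up', w.apply([0,0,1]).round(3))
E
```

```text
up3 [-2.6 -0.  -1.5]
0.035 world [-0.86  3.14 -4.96] tool [ 5.92  0.   -0.34] with up3 [ 3.32 -0.   -1.84] axis shift of up [-0.009  0.034  0.999]
0.07 world [ -1.68   6.11 -10.02] tool [11.85 -0.   -0.47] with up3 [ 9.25 -0.   -1.97] axis shift of up [-0.019  0.067  0.998]
```

```bash
cat > t5.py <<'E'
from ik import *
exec(open('t3.py').read().split("p=P[-1].copy()")[0].split("A=R.from")[0].replace('from ik import *','')) if 0 else None
def step(q,p,A,clip=False):
    for _ in range(60):
        e=np.concatenate([p-chain(q,PF)[-1],(R.from_matrix(A)*ori(SG*q,[0,np.pi/2]).inv()).as_rotvec()])
        if np.linalg.norm(e)<1e-5: break
        J=np.zeros((6,7))
        for i in range(7):
            d=np.zeros(7);d[i]=1e-5
            J[:3,i]=(chain(q+d,PF)[-1]-chain(q,PF)[-1])/1e-5
            J[3:,i]=(ori(SG*(q+d),[0,np.pi/2])*ori(SG*q,[0,np.pi/2]).inv()).as_rotvec()/1e-5
        q=q+.5*np.linalg.pinv(J)@e
    return q
st=arm.observe(); q0=st['joints']; Rm=R.from_rotvec(st['ee_rot']); C=np.array([.6362,-.2655,.0481]); p=st['position']
for th in(0,.07):
  for yaw in(-20,-10,0,10,20):
    W=R.from_euler('z',yaw,degrees=True)*R.from_rotvec(-th*Rm.as_matrix()[:,1])
    q=q0
    for k in range(1,6):
        Wk=R.from_rotvec(W.as_rotvec()*k/5); q=step(q,Wk.apply(p-C)+C+[0,0,.003],(Wk*Rm).as_matrix())
    e,m,qb=ik(W.apply(p-C)+C,(W*Rm).as_matrix(),q0)
    print(th,yaw,q.round(2),'marg %.2f'%np.min(np.minimum(q-LO,HI-q)),'| bounded',round(e,4),qb.round(2))
E
python3 t5.py
```

```text
0 -20 [-0.74  1.27  1.09  1.75  0.03  0.68 -0.18] marg 0.23 | bounded 0.0 [-0.74  1.28  1.09  1.75  0.02  0.68 -0.18]
0 -10 [-0.79  1.25  1.1   1.89  0.08  0.44 -0.15] marg 0.22 | bounded 0.0 [-0.79  1.26  1.1   1.89  0.07  0.43 -0.15]
0 0 [-0.83  1.25  1.12  2.03  0.13  0.18 -0.12] marg 0.06 | bounded 0.0 [-0.83  1.26  1.12  2.03  0.12  0.17 -0.12]
0 10 [-0.84  1.27  1.15  2.16  0.17 -0.1  -0.08] marg -0.22 | bounded 0.0 [-0.58  0.94  0.64  2.14  1.76  0.52 -1.51]
0 20 [-0.82  1.3   1.18  2.27  0.2  -0.4  -0.02] marg -0.52 | bounded 0.0 [-0.33  0.83  0.33  2.23  2.1   0.78 -1.61]
0.07 -20 [-0.77  1.33  1.12  1.74  0.03  0.69 -0.21] marg 0.20 | bounded 0.0 [-0.77  1.34  1.11  1.74  0.03  0.69 -0.22]
0.07 -10 [-0.83  1.33  1.13  1.89  0.07  0.44 -0.19] marg 0.19 | bounded 0.0 [-0.83  1.33  1.13  1.89  0.07  0.44 -0.19]
0.07 0 [-0.87  1.34  1.15  2.03  0.11  0.17 -0.16] marg 0.05 | bounded 0.0 [-0.87  1.34  1.15  2.03  0.1   0.17 -0.16]
0.07 10 [-0.88  1.36  1.18  2.17  0.13 -0.12 -0.12] marg -0.24 | bounded 0.0 [-0.61  1.    0.65  2.15  1.78  0.57 -1.59]
0.07 20 [-0.86  1.4   1.21  2.28  0.15 -0.43 -0.06] marg -0.55 | bounded 0.0 [-0.37  0.89  0.36  2.25  2.11  0.86 -1.69]
```

```bash
python3 -m pendant '[[[-1.3,0,-0.75,0,0,0,1],[-2.6,0,-1.5,0,0,0,1],[-2.6,0,-1.5,0,0,0,1],[0.4,0,-1.7,0,-0.0175,0,1],[3.3,0,-1.8,0,-0.035,0,1],[6.3,0,-1.9,0,-0.0525,0,1],[9.25,0,-2,0,-0.07,0,1],[9.25,0,-2,0,-0.07,0,1],[9.25,0,-2,0,-0.07,0,1]]]' 20; python3 t4.py; python3 - <<'E'
from h import *
s=get_image('side'); cv2.imwrite('pics/s12f.png',s[:,:,::-1]); t=get_image('top'); cv2.imwrite('pics/t12f.png',t[:,:,::-1])
cv2.imwrite('pics/s12.png',cv2.resize(s[295:375,370:460],None,fx=8,fy=7,interpolation=cv2.INTER_CUBIC)[:,:,::-1]);cv2.imwrite('pics/t12.png',cv2.resize(t[155:235,400:490],None,fx=8,fy=7,interpolation=cv2.INTER_CUBIC)[:,:,::-1])
E
```

```text
clock: 29.6
position: [0.597, -0.1246, 0.1367]
ee_rot: [1.287, 1.69, -0.805]
force: [-0.1, -0.2, -1.9]
width: 0.583
axis now [-0.0168  0.0679  0.9975]
mid now [ 0.6352 -0.2653  0.0706] F [-0.1 -0.2 -1.9] w 0.5831315250204977 [-0.87  1.34  1.15  2.03  0.11  0.17 -0.16]
tool mm [5.6 0.1 1.3]
fix rot tool [-0.0008  0.0699  0.0016]
```

View pics/s12.png

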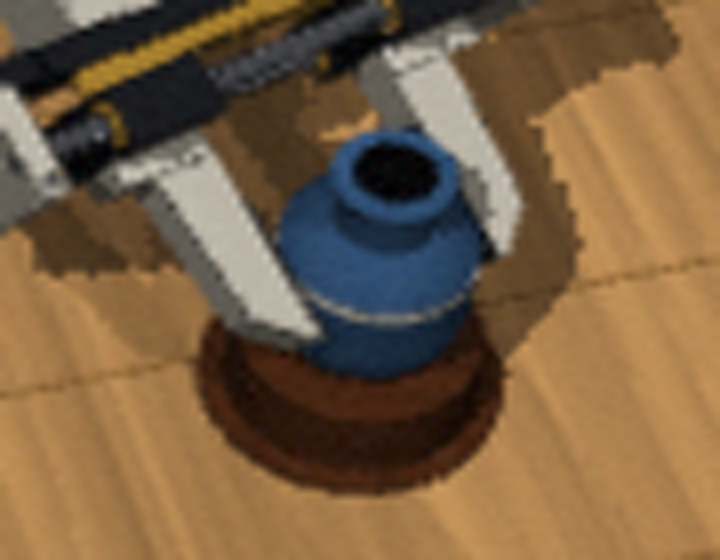

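View pics/t12.png

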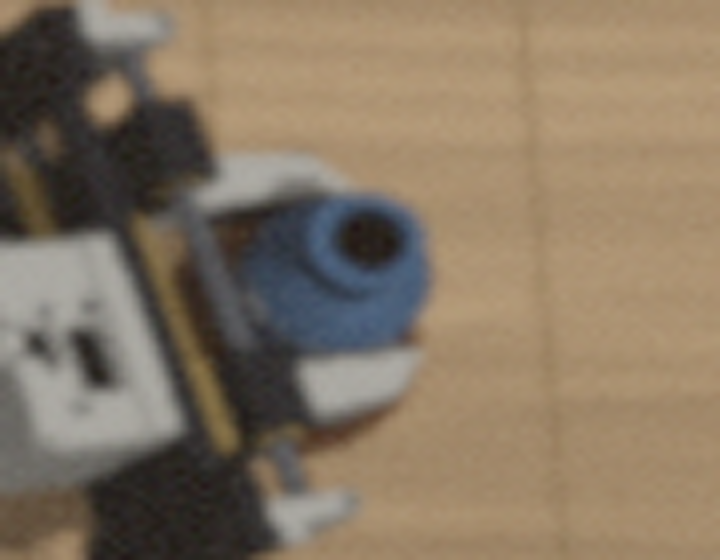

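```bash
python3 -m pendant '[[[0.9,0,0.4,0,0,0,1],[1.8,0,0.9,0,0,0,1],[2.25,0,1.1,0,0,0,1],[2.25,0,1.1,0,0,0,1]]]'; python3 -m pendant '[[[0.35,0,0.2,0,0,0,1],[0.35,0,0.2,0,0,0,1],[0.35,0,0.2,0,0,0,1]]]'; python3 t4.py
```

```text
clock: 30.2
position: [0.597, -0.1246, 0.1341]
ee_rot: [1.287, 1.69, -0.804]
force: [0.3, 0.2, -1.3]
width: 0.584
clock: 30.58
position: [0.597, -0.1246, 0.1337]
ee_rot: [1.287, 1.69, -0.804]
force: [0.4, -1.0, -1.7]
width: 0.584
axis now [-0.0168  0.0676  0.9976]
mid now [ 0.6353 -0.2652  0.0676] F [ 0.4 -1.  -1.7] w 0.5841671684877919 [-0.87  1.34  1.15  2.03  0.1   0.17 -0.16]
tool mm [ 2.8  0.1 -0. ]
fix rot tool [-0.0008  0.0697  0.0015]
```

Still just free of the ring; one more small step down.

```bash
python3 -m pendant '[[[0.35,0,0.2,0,0,0,1],[0.35,0,0.2,0,0,0,1],[0.35,0,0.2,0,0,0,1]]]'; python3 t4.py
```

```text
clock: 30.95
position: [0.597, -0.1246, 0.1334]
ee_rot: [1.287, 1.69, -0.804]
force: [0.7, 0.7, 1.8]
width: 0.585
axis now [-0.017   0.0678  0.9975]
mid now [ 0.6353 -0.2653  0.0673] F [0.7 0.7 1.8] w 0.5848562389450598 [-0.87  1.34  1.15  2.03  0.1   0.17 -0.16]
tool mm [ 2.7  0.1 -0.2]
fix rot tool [-0.0007  0.0699  0.0014]
```

```bash
python3 -m pendant '[[[0,0,0,0,0,0,-0.15],[0,0,0,0,0,0,-0.17],[0,0,0,0,0,0,-0.19],[0,0,0,0,0,0,-0.22],[0,0,0,0,0,0,-0.27],[0,0,0,0,0,0,-0.4],[0,0,0,0,0,0,-0.7],[0,0,0,0,0,0,-1],[0,0,0,0,0,0,-1]]]'; python3 -m pendant '[[[0,0,-4,0,0,0,-1],[0,0,-14,0,0,0,-1],[0,0,-32,0,0,0,-1],[0,0,-56,0,0,0,-1],[0,0,-85,0,0,0,-1],[0,0,-105,0,0,0,-1],[0,0,-110,0,0,0,-1]]]'; python3 - <<'E'
from h import *
s=get_image('side'); cv2.imwrite('pics/s13f.png',s[:,:,::-1]); t=get_image('top'); cv2.imwrite('pics/t13f.png',t[:,:,::-1]); cv2.imwrite('pics/w13.png',get_image('wrist')[:,:,::-1])
cv2.imwrite('pics/s13.png',cv2.resize(s[295:375,370:460],None,fx=8,fy=7,interpolation=cv2.INTER_CUBIC)[:,:,::-1]);cv2.imwrite('pics/t13.png',cv2.resize(t[155:235,400:490],None,fx=8,fy=7,interpolation=cv2.INTER_CUBIC)[:,:,::-1])
E
python3 fitlean.py pics/s13f.png
```

```text
clock: 32.08
position: [0.597, -0.1246, 0.1333]
ee_rot: [1.287, 1.69, -0.804]
force: [0.1, -0.3, -0.1]
width: 0.967
clock: 32.95
position: [0.5708, -0.0276, 0.1821]
ee_rot: [1.286, 1.691, -0.802]
force: [-0.0, 0.2, -0.4]
width: 1.001
blue side full (array([ 634.8, -265. ,  -31.5,  -55.8]), np.float64(56.9))
blue side upper (array([ 633.9, -268.3,  -14.9,    8.4]), np.float64(22.1))
sister side upper (array([ 450.4, -192.4,    8.7,  -13.2]), np.float64(6.2))
```

View pics/s13.png

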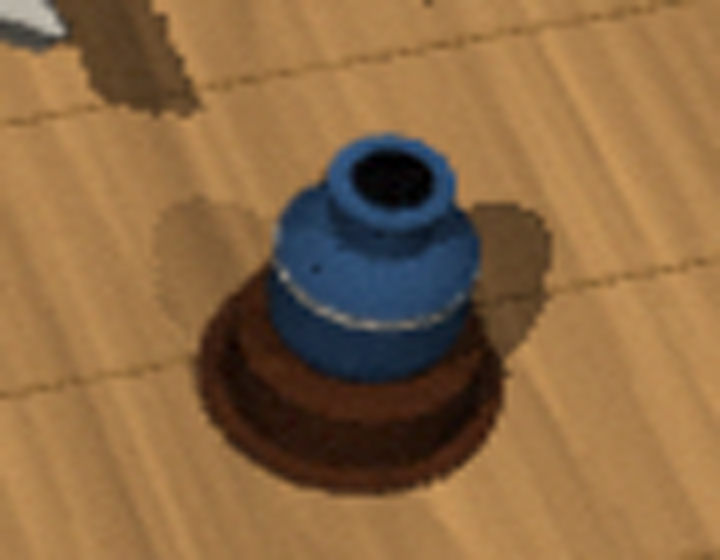

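View pics/t13.png

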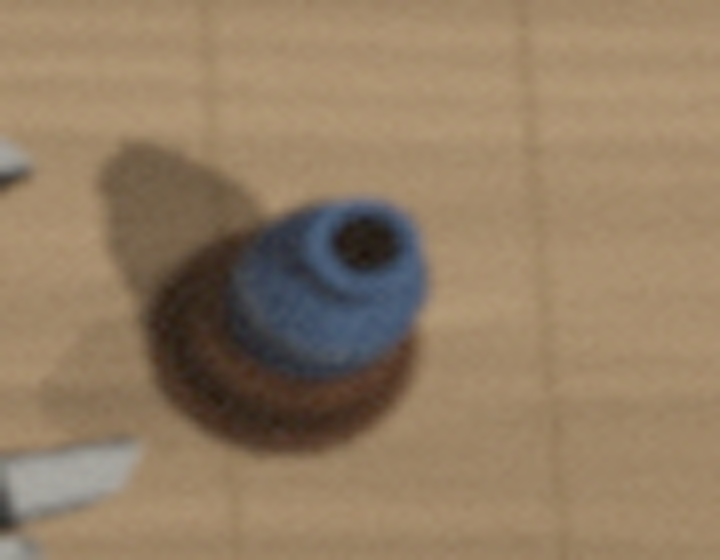

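View pics/w13.png

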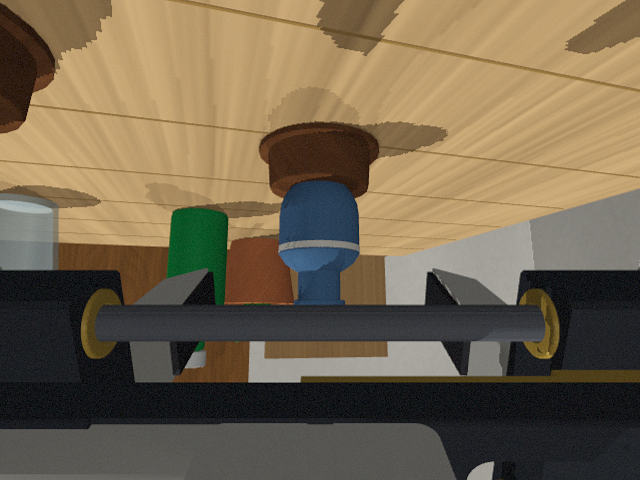

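```bash
python3 - <<'E'
from h import *
st=arm.observe(); print(st['clock'],st['force'].round(1),abs(st['dq']).max())
a=cv2.imread('pics/side0.png').astype(int);b=cv2.imread('pics/s13f.png').astype(int)
for n,(x,y,w,h) in dict(sister=(300,298,48,58),tumbler=(298,430,48,50),bottle=(390,398,45,66),opener=(248,266,52,28),tub=(290,100,55,30)).items(): print(n,np.abs(a-b)[y:y+h,x:x+w].mean().round(1))
t=get_image('top'); s=get_image('side'); cv2.imwrite('pics/f.png',np.hstack([cv2.resize(t,(400,300)),cv2.resize(s,(400,300))])[:,:,::-1])
E
```

```text
33.1 [0.8 0.4 0.5] 0.017702100900205724
sister 11.2
tumbler 13.9
bottle 9.9
opener 15.7
tub 70.0
```

View pics/f.png

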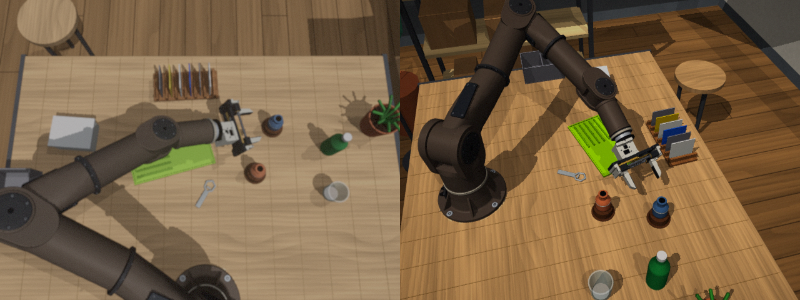

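```bash
python3 - <<'E'
import cv2,numpy as np
for A,B,ob in(('side0','s13f',dict(sister=(300,298,48,58),tumbler=(298,430,48,48),bottle=(390,398,45,66),opener=(248,266,52,28))),('top0','t13f',dict(tub=(76,182,82,60),bottle=(510,208,55,42),opener=(310,285,36,50)))):
    a=cv2.imread(f'pics/{A}.png',0);b=cv2.imread(f'pics/{B}.png',0)
    for n,(x,y,w,h) in ob.items():
        r=cv2.matchTemplate(b[max(0,y-8):y+h+8,x-8:x+w+8],a[y:y+h,x:x+w],cv2.TM_CCOEFF_NORMED); _,v,_,l=cv2.minMaxLoc(r); print(A,n,round(v,3),l[0]-8,l[1]-(y-max(0,y-8)))
E
```

```text
side0 sister 0.997 0 0
side0 tumbler 0.995 0 0
side0 bottle 0.998 0 0
side0 opener 0.987 0 0
top0 tub 0.779 0 -1
top0 bottle 0.996 0 0
top0 opener 0.958 0 0
```

```bash
python3 -c "
from cell import arm
print(arm.sign_off())"
```

```text
the job is handed in; nothing more can be done
None
```

The blue vase now stands mouth-up in the empty wooden ring. I laid it on its side in the centre groove of the ribs, let go, took it again from the mouth side and stood it up. I handed the job in at about 33 s.

- **Lean corrected:** when I first let go in the ring, the vase leaned about 3–5°. I gripped it again, lifted it 3 mm, turned it 4° upright, and set it down with about 3 N of contact force.
- **Uprightness at the end:** it is within about 1.5° of upright. The cameras disagree slightly: the side view suggests about 1–1.6° one way and the top view about 0.8° the other.
- **Forces:** the largest force I read was about 13 N. The final readings were under 1 N, and the open gripper was clear of everything.
- **Other objects:** matching against the first pictures shows no shift in the terracotta vase, tumbler, bottle or opener. The tub matched less well (0.78, 1 pixel off). I put that down to the arm's shadow, because the elbow stayed well above it.

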